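# Feed washers through the counting gate

### The job

Push the three loose steel washers lying on the blue counting tray through the gap in its steel gate wall, one at a time, so that each drops into the slot behind the gate before the next one enters the gap. Only push them along the deck with the fingertips or the outside of the fingers: do not pinch, press hard on or lift a washer. Leave the upright bolt, the nut, the bottle and the parts bin where they stand, and finish with all three washers lying still in the slot.

Things in the scene. Friction and masses are not known exactly. Their poses are not given: they have to be found in the camera images.
- washer_a: flat plain steel washer, 36 mm outside, 14 mm hole, 8 mm thick, about 50 g, one of three alike, lying loose on the blue deck; origin at the centre of its underside, z along its axis
- washer_b: flat plain steel washer, 36 mm outside, 14 mm hole, 8 mm thick, about 50 g, one of three alike, lying loose on the blue deck; origin at the centre of its underside, z along its axis
- washer_c: flat plain steel washer, 36 mm outside, 14 mm hole, 8 mm thick, about 50 g, one of three alike, lying loose on the blue deck; origin at the centre of its underside, z along its axis
- tray: fixed counting tray, 328 mm long (its x), 212 mm wide (its y); origin on the table under the tray (176 mm from its rear end, 152 mm from its slot end, midway across), x points along the tray towards the gate and the slot, y to the left of that, z up. The blue deck is flat at 60 mm above the table, from x = -170 to the gate wall at x = 78 mm, and y = -100 to 100 mm; a blue rim 6 mm thick and 12 mm high above the deck runs all round
- gate (a point): middle of the gap in the steel gate wall, at deck height; axes as the tray's. The wall crosses the deck along y, 6 mm thick and 12 mm high; the gap is 50 mm wide (y = -25 to 25 mm), a washer passes singly
- slot (a point): centre of the mouth of the drop slot, at deck height, 34 mm beyond the gate along x; axes as the tray's. The slot starts at the far face of the gate wall (x = -31 mm) and ends at the end rim (x = 31 mm), 72 mm wide (y = -36 to 36 mm), 52 mm deep with a flat floor; a washer tips in once its centre is past the edge
- bolt: steel hex bolt standing on its head in one gate-side corner of the deck, head 24 mm across and 10 mm high, 42 mm tall, 16 mm shank; origin at the centre of its foot; bystander, may stand in either corner
- nut: tall steel hex nut lying flat in the other gate-side corner, 24 mm across the flats, 28 mm across the corners, 22 mm high; origin at the centre of its underside; bystander
- bottle: grey bottle 60 mm across, 150 mm tall, on the table on the robot's left; origin at the centre of its underside; bystander
- bin: open blue parts bin, 140 x 100 mm, 70 mm high, on the table on the robot's right; origin at the centre of its underside; bystander

How it is judged:
On the way, in this order (a step that is already met when the one before it is completed fails the run):
1. exactly one washer lies in the slot, the other two are still on the deck before the gate (((z of washer_a in the frame of slot below -0.015 m and x of washer_a in the frame of slot between -0.034 and 0.034 m and y of washer_a in the frame of slot between -0.039 and 0.039 m and x of each of washer_b, washer_c in the frame of gate below -0.015 m and z of each of washer_b, washer_c in the frame of gate above -0.006 m) or (x of each of washer_a, washer_c in the frame of gate below -0.015 m and z of each of washer_a, washer_c in the frame of gate above -0.006 m and z of washer_b in the frame of slot below -0.015 m and x of washer_b in the frame of slot between -0.034 and 0.034 m and y of washer_b in the frame of slot between -0.039 and 0.039 m) or (x of each of washer_a, washer_b in the frame of gate below -0.015 m and z of each of washer_a, washer_b in the frame of gate above -0.006 m and z of washer_c in the frame of slot below -0.015 m and x of washer_c in the frame of slot between -0.034 and 0.034 m and y of washer_c in the frame of slot between -0.039 and 0.039 m))), for 0.2 s.
2. exactly two washers lie in the slot, the third is still on the deck before the gate (((x of washer_a in the frame of gate below -0.015 m and z of washer_a in the frame of gate above -0.006 m and z of each of washer_b, washer_c in the frame of slot below -0.015 m and x of washer_b in the frame of slot between -0.034 and 0.034 m and y of washer_b in the frame of slot between -0.039 and 0.039 m and x of washer_c in the frame of slot between -0.034 and 0.034 m and y of washer_c in the frame of slot between -0.039 and 0.039 m) or (z of each of washer_a, washer_c in the frame of slot below -0.015 m and x of washer_a in the frame of slot between -0.034 and 0.034 m and y of washer_a in the frame of slot between -0.039 and 0.039 m and x of washer_b in the frame of gate below -0.015 m and z of washer_b in the frame of gate above -0.006 m and x of washer_c in the frame of slot between -0.034 and 0.034 m and y of washer_c in the frame of slot between -0.039 and 0.039 m) or (z of each of washer_a, washer_b in the frame of slot below -0.015 m and x of washer_a in the frame of slot between -0.034 and 0.034 m and y of washer_a in the frame of slot between -0.039 and 0.039 m and x of washer_b in the frame of slot between -0.034 and 0.034 m and y of washer_b in the frame of slot between -0.039 and 0.039 m and x of washer_c in the frame of gate below -0.015 m and z of washer_c in the frame of gate above -0.006 m))), for 0.2 s.
At the end, for the whole second after the job is handed in: all three washers are inside the slot, their origins at least 15 mm below the deck and within the slot's outline, at rest (under 30 mm/s) (z of each of washer_a, washer_b, washer_c in the frame of slot below -0.015 m and x of washer_a in the frame of slot between -0.034 and 0.034 m and y of washer_a in the frame of slot between -0.039 and 0.039 m and linear speed of each of washer_a, washer_b, washer_c below 0.03 m/s and x of washer_b in the frame of slot between -0.034 and 0.034 m and y of washer_b in the frame of slot between -0.039 and 0.039 m and x of washer_c in the frame of slot between -0.034 and 0.034 m and y of washer_c in the frame of slot between -0.039 and 0.039 m); the robot touches nothing.
It fails at once if a washer is lifted more than 10 mm off the deck (z of any of washer_a, washer_b, washer_c in the frame of gate above 0.01 m).
It fails at once if a washer is pinched or pressed hard (over 20 N from the fingers) (contact force between the fingers and washer_a above 20 N or contact force between the fingers and washer_b above 20 N or contact force between the fingers and washer_c above 20 N).
It fails at once if a bystander is moved by more than 15 mm or tipped over (distance of any of bolt, nut, bottle, bin from where it was at the start of the episode above 0.015 m or angle between any of bolt, nut, bottle, bin's own z axis and vertical above 0.3 rad).
It also fails if it takes over 61 s, if anything falls off the work surface, if the arm or the gripper's body presses on something with over 40 N, if the wrist force passes 120 N, or if a joint passes its speed limit or range.

### The arm

A 6-joint arm with a two-finger parallel gripper is mounted at the origin on the work surface. World frame = base frame: x ahead of the robot, y to its left, z up, the work surface at z = 0. Lengths are in m, angles in rad, forces in N, time in s.
With the tool pointing down it reaches from about 0.425 to 0.95 m from the base axis. Payload 3.5 kg.
Tool frame: the origin (TCP) lies on the mounting face of the last link; the fingertips stand 173 mm ahead of it and the grasp point (between the pads) lies 155 mm ahead of it; z points along the fingers, x is the direction in which the jaws open and shut, and the axes are right-handed (so a half turn about z gives the same grasp; the last joint's range is limited). The gripper opens to 85 mm and grips with 20 to 120 N. Pads are 22 mm wide; open, the fingers measure 114 mm over their backs; the gripper's body (76 mm by 85 mm) begins 54 mm behind the grasp point. The pads swing forward as they close: fully open they stand 13 mm farther back than shut.
Start: joints at [-1.46, 0.286, 1.577, -0, 1.279, -0.15], TCP at [0.174, -0.652, 0.405] pointing down, gripper open.
Joint ranges: [-2.77, 2.77], [-0.9, 2.22], [0.21, 2.48], [-1.53, 4.67], [0.24, 2.81], [-2.84, 2.84]. Speed limits (rad/s): [2.79, 2.79, 3.14, 3.14, 3.14, 3.14].

### API

Orientations are given as a unit quaternion [x, y, z, w].
In Python, from plant import get_state, read_camera, sign_off gives the robot as it stands.
- The arm moves only by the shell command python3 -m jog 'ROWS' [FORCE]. ROWS is JSON, a list of rows, each an object of numbers: "grip": the closure, from 0 (fully open) to 1 (shut); "x", "y", "z": the shift along the tool's x, y, z in mm; "rx", "ry", "rz": the turn, a rotation vector about the tool's x, y, z in degrees. A call has 1 to 8 rows; each row shifts and turns the commanded pose from where the row before left it, along the tool's axes as they then stand; what a row does not reach is not made up. A row lasts 1/12 s, in which the tool goes at most 41.7 mm and 7.16 degrees, less where a joint would pass 70% of its speed; a pose out of reach is approached as far as the arm can. A call with a gripper value outside its range is refused whole. The fingers move at their own pace and stop on an object; FORCE is the grip in N (left out, the last holds). Time passes only in rows, so rows that do not move let the fingers close. It gives the time, the measured TCP pose, the force and the opening at its end, in the units of the state.
- get_state(): the state, without advancing time (a new reading comes with each control period).
- read_camera(name): name is "scene" or "top" or "wrist"; returns a dict with "frame" (400x640x3 uint8, red, green, blue), "intrinsics" (3x3 intrinsics, pixels), "k1" (the pictures are not rectified: a ray, as slopes to the right and down, at radius r is drawn at 1 + k1 r^2 times it, then the intrinsics apply), "R" (3x3) and "t" (3): a world point X has camera coordinates R X + t. Camera axes: x right, y down, z forward; pixel columns grow to the right and rows downward; lengths in m; the calibration is good to about 2 mm. A picture is of the moment at which its call begins. There is no depth.
- sign_off(): hands the job in, once; it reports no verdict.
The state is a dict: "time": time; "qpos": joint angles; "dq": joint speeds; "joint_efforts": joint torques, N m; "eef_pos": TCP position; "tcp_rot": TCP orientation; "contact_force": force on the tool from outside, world axes, zero at the start; "wrist_torque": the same for the moment, N m; "opening": opening from 0.0 (shut) to 1.0 (fully open).
Only numpy, scipy, OpenCV 4.12 (cv2) and the standard library are available. Lean on these libraries where they do the work, as an engineer would, in place of code of your own. Each camera call takes 0.05 s, during which the arm holds its last target.

## Working session

There is one attempt and no reset: what is moved stays moved. The work goes in short steps, Python scripts to look and compute and a shell command to move; the robot and the scene stay as the last step left them, time stands still between calls to the robot, and variables do not carry over. Pictures are saved under pics/ and viewed, and the job is handed in when it is done.

```bash
ls; mkdir -p pics; cat > h.py <<'E'
import numpy as np, cv2
from plant import get_state, read_camera
def snap(name,fn=None):
    c=read_camera(name)
    if fn: cv2.imwrite('pics/'+fn,c['frame'][:,:,::-1])
    return c
def ray(c,u,v):
    K=np.array(c['intrinsics']);k=c['k1']
    xd=(u-K[0,2])/K[0,0]; yd=(v-K[1,2])/K[1,1]
    rd=np.hypot(xd,yd); r=rd
    for _ in range(30): r=rd/(1+k*r*r)
    s=r/rd if rd>0 else 1
    R=np.array(c['R']);t=np.array(c['t'])
    return -R.T@t, R.T@np.array([xd*s,yd*s,1])
def at_z(c,u,v,z):
    o,d=ray(c,u,v); return o+d*(z-o[2])/d[2]
def proj(c,X):
    p=np.array(c['R'])@np.array(X)+np.array(c['t']); x,y=p[0]/p[2],p[1]/p[2]
    f=1+c['k1']*(x*x+y*y);K=np.array(c['intrinsics'])
    return K[0,0]*x*f+K[0,2],K[1,1]*y*f+K[1,2]
E
python3 - <<'E'
from h import *
print(get_state())
for n in ['scene','top','wrist']:
    c=snap(n,n+'0.png'); print(n,c['intrinsics'],c['k1'],-np.array(c['R']).T@np.array(c['t']))
E
```

```text
pics
{'time': 0.0, 'qpos': array([-1.45999310e+00,  2.87162306e-01,  1.57819698e+00, -8.47086575e-06,
        1.27858884e+00, -1.50031641e-01]), 'dq': array([-0.00032008, -0.00111351,  0.00188081, -0.00154395,  0.0018938 ,
        0.00181354]), 'joint_efforts': array([-2.34435474e-04, -4.05979228e+01, -2.92628378e+01, -8.75613046e-05,
        5.89805364e-03, -5.70022706e-06]), 'eef_pos': array([ 0.1740523 , -0.65190586,  0.40333812]), 'tcp_rot': array([ 0.79305986, -0.60914257, -0.00081921, -0.00084615]), 'contact_force': array([-0.57687715,  0.85965299, -0.43051101]), 'wrist_torque': array([-0.04033413,  0.02263003,  0.05031743]), 'opening': 0.9986351017177532}
scene [[393.53279281   0.         321.59181668]
 [  0.         393.53279281 197.3174628 ]
 [  0.           0.           1.        ]] -0.02359949746828597 [1.13081648 0.52193868 0.93437303]
top [[450.38669142   0.         317.1144667 ]
 [  0.         450.38669142 196.66299334]
 [  0.           0.           1.        ]] 0.01587477616965736 [ 0.39672534 -0.01701243  1.21675738]
wrist [[314.84853102   0.         323.22461372]
 [  0.         314.84853102 197.94069824]
 [  0.           0.           1.        ]] -0.006819128799752466 [ 0.25294024 -0.63070027  0.3715999 ]
```

View pics/top0.png

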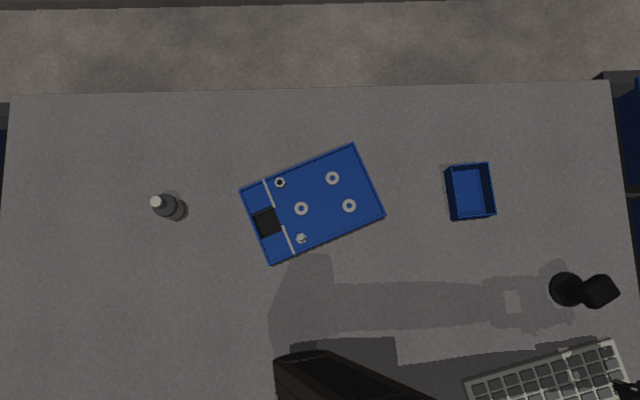

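View pics/scene0.png

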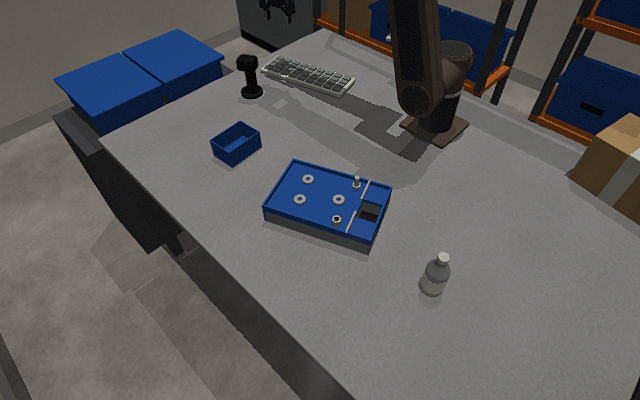

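View pics/wrist0.png

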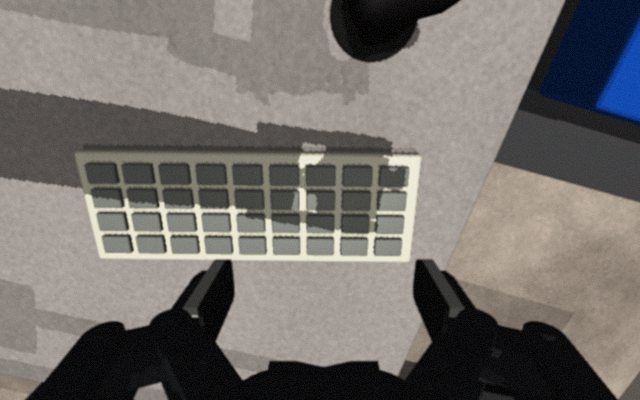

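The top view shows the tray (corners about (353,143), (385,215), (270,264), (239,188)) with the gate on the left side. The washers are at about (332,178), (349,205) and (301,208), the nut at (280,183), the bolt at (301,239), the bottle at (170,207) and the bin at (470,190).

```bash
python3 - <<'E'
from h import *
c=read_camera('top'); f=c['frame']
g=cv2.resize(f[135:275,230:395],None,fx=4.8,fy=4.2,interpolation=cv2.INTER_CUBIC)
g=cv2.resize(f[135:275,230:395],None,fx=4,fy=4,interpolation=cv2.INTER_CUBIC)
cv2.imwrite('pics/topcrop.png',g[:,:,::-1])
pts=[(353,143),(385,215),(270,264),(239,188)]
P=np.array([at_z(c,u,v,.072)[:2] for u,v in pts]);print(P)
print([np.linalg.norm(P[i]-P[(i+1)%4]) for i in range(4)])
for u,v in [(332,178),(349,205),(301,208)]: print(at_z(c,u,v,.068))
E
```

```text
[[ 0.72851101 -0.11256497]
 [ 0.53606956 -0.18707553]
 [ 0.41950096  0.10790906]
 [ 0.61598191  0.1866645 ]]
[np.float64(0.2063626245191872), np.float64(0.31718156274053766), np.float64(0.2116770746287153), np.float64(0.3196890213461386)]
[ 0.63696838 -0.05472997  0.068     ]
[ 0.56483134 -0.09636203  0.068     ]
[0.5601991  0.02745691 0.068     ]
```

View pics/topcrop.png

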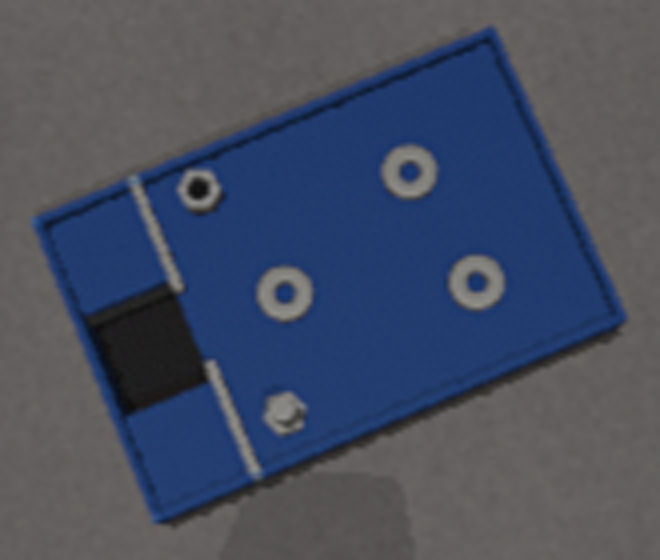

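```bash
cat > meas.py <<'E'
from h import *
from scipy.optimize import least_squares
c=read_camera('top')
def full(a,b): return (a+.5)/4-.5+230,(b+.5)/4-.5+135
# model pts (tray x,y,z) : crop pix
M=[((-176,-106+212,72),(491,30)) ,((-176,-106,72),(624,320)),((152,-106,72),(160,520)),((152,106,72),(38,220)),
   ((81,25,72),(178,291)),((81,-25,72),(209,362))]
# figure out left: tray x points to left-down image; y?
def w(p,m):
    x,y,th=p;X=np.array(m)/1000
    return [x+X[0]*np.cos(th)-X[1]*np.sin(th), y+X[0]*np.sin(th)+X[1]*np.cos(th), X[2]]
def run(sgn):
    def r(p): return np.concatenate([np.array(proj(c,w(p,(m[0],sgn*m[1],m[2]))))-full(*q) for m,q in M])
    return least_squares(r,[.57,0,2.0])
for s in (1,-1):
    o=run(s); print(s,o.x,np.degrees(o.x[2]),o.cost); print(o.fun.reshape(-1,2).round(2).tolist())
E
python3 - <<'E'
from meas import *
o=run(1) if run(1).cost<run(-1).cost else run(-1)
p=o.x
def tr(X):
    d=np.array(X[:2])-p[:2]; ct,st=np.cos(p[2]),np.sin(p[2])
    return np.array([ct*d[0]+st*d[1],-st*d[0]+ct*d[1]])*1000
for n,q,z in [('w1',(409,171.5),.068),('w2',(477,282),.068),('w3',(285,293),.068),('nut',(199,191),.082),('boltfoot',(285,411),.07)]:
    X=at_z(c,*full(*q),z); print(n,X.round(4),tr(X).round(1))
E
```

```text
1 [0.5741435  0.01122364 1.95282363] 111.88855213744166 13487.850617580416
[[34.29, 70.76], [-32.76, -75.15], [-32.6, -76.52], [28.95, 74.58], [7.67, 16.21], [-7.54, -19.34]]
-1 [0.57009957 0.01042734 1.95153236] 111.81456759463225 5.343405957206675
[[0.93, -1.12], [1.42, -0.07], [-1.3, 1.15], [-1.78, -0.08], [0.53, -0.09], [0.22, -0.01]]
w1 [ 0.6383 -0.0544  0.068 ] [-85.6 -39.2]
w2 [ 0.5645 -0.096   0.068 ] [-96.8  44.7]
w3 [0.5605 0.0278 0.068 ] [19.7  2.4]
nut [0.6261 0.0812 0.082 ] [ 44.9 -78.3]
boltfoot [0.4845 0.0291 0.07  ] [49.2 72.5]
```

```bash
cat >> h.py <<'E'
from scipy.spatial.transform import Rotation as Ro
TRAY=np.array([.5701,.0104,1.9515])
def t2w(x,y):
    c,s=np.cos(TRAY[2]),np.sin(TRAY[2]); return np.array([TRAY[0]+(x*c-y*s)/1000,TRAY[1]+(x*s+y*c)/1000])
def w2t(X):
    d=np.array(X[:2])-TRAY[:2]; c,s=np.cos(TRAY[2]),np.sin(TRAY[2])
    return np.array([c*d[0]+s*d[1],-s*d[0]+c*d[1]])*1000
def status():
    s=get_state(); R=Ro.from_quat(s['tcp_rot']).as_matrix()
    push=-R[:,1]; 
    a=np.degrees(np.arctan2(push[1],push[0])-TRAY[2]); a=(a+180)%360-180
    print('t',round(s['time'],2),'tray xy',w2t(s['eef_pos']).round(1),'z',(s['eef_pos'][2]*1000).round(1),'push ang vs tray',round(a,2),'tilt z',R[:,2].round(4),'F',s['contact_force'].round(1),'op',round(float(s['opening']),3),'q',s['qpos'].round(2)); return s,R
def plan(x,y,z,ang,n=None,step=35.,rstep=7.):
    """to tray x,y mm, TCP z mm, push angle vs tray deg; prints rows"""
    s,R=status()
    P=np.array(s['eef_pos'])*1000; G=np.r_[t2w(x,y)*1000,z]
    th=TRAY[2]+np.radians(ang); yv=-np.array([np.cos(th),np.sin(th),0]); zv=np.array([0,0,-1.]); xv=np.cross(yv,zv)
    Rg=np.c_[xv,yv,zv]; rv=Ro.from_matrix(R.T@Rg).as_rotvec(degrees=True)
    d=G-P
    if n is None: n=max(1,int(np.ceil(max(np.linalg.norm(d)/step,np.linalg.norm(rv)/rstep))))
    Rc=R.copy()
    for i in range(n):
        t=Rc.T@(d/n); print({'x':round(t[0],1),'y':round(t[1],1),'z':round(t[2],1),'r':(rv/n).round(2).tolist()})
        Rc=Rc@Ro.from_rotvec(rv/n,degrees=True).as_matrix()
E
python3 - <<'E'
from h import *
print('cam in tool'); s,R=status(); c=read_camera('wrist')
Rc=np.array(c['R']); print((R.T@(-Rc.T@np.array(c['t'])-s['eef_pos'])).round(3), (R.T@Rc.T).round(3))
plan(-92,0,400,0)
E
```

```text
cam in tool
t 0.25 tray xy [-467.9  613.8] z 404.1 push ang vs tray -96.87 tilt z [-1.0e-04  1.1e-03 -1.0e+00] F [-0.1  0.5 -0.3] op 0.998 q [-1.46  0.29  1.58  0.    1.28 -0.15]
[-0.    -0.082  0.032] [[ 1.    -0.001  0.001]
 [ 0.     0.948  0.32 ]
 [-0.001 -0.32   0.948]]
t 0.3 tray xy [-467.9  613.9] z 404.3 push ang vs tray -96.87 tilt z [-1.e-04  8.e-04 -1.e+00] F [-0.2 -0.5  0.4] op 0.999 q [-1.46  0.29  1.58  0.    1.28 -0.15]
{'x': np.float64(-21.3), 'y': np.float64(-26.9), 'z': np.float64(0.2), 'r': [-0.0, 0.0, -4.61]}
{'x': np.float64(-19.0), 'y': np.float64(-28.5), 'z': np.float64(0.2), 'r': [-0.0, 0.0, -4.61]}
{'x': np.float64(-16.7), 'y': np.float64(-29.9), 'z': np.float64(0.2), 'r': [-0.0, 0.0, -4.61]}
{'x': np.float64(-14.2), 'y': np.float64(-31.2), 'z': np.float64(0.2), 'r': [-0.0, 0.0, -4.61]}
{'x': np.float64(-11.7), 'y': np.float64(-32.2), 'z': np.float64(0.2), 'r': [-0.0, 0.0, -4.61]}
{'x': np.float64(-9.0), 'y': np.float64(-33.1), 'z': np.float64(0.2), 'r': [-0.0, 0.0, -4.61]}
{'x': np.float64(-6.3), 'y': np.float64(-33.7), 'z': np.float64(0.2), 'r': [-0.0, 0.0, 
[... 634 characters left out ...]
at64(0.2), 'r': [-0.0, 0.0, -4.61]}
{'x': np.float64(15.1), 'y': np.float64(-30.7), 'z': np.float64(0.2), 'r': [-0.0, 0.0, -4.61]}
{'x': np.float64(17.6), 'y': np.float64(-29.4), 'z': np.float64(0.2), 'r': [-0.0, 0.0, -4.61]}
{'x': np.float64(19.9), 'y': np.float64(-27.9), 'z': np.float64(0.2), 'r': [-0.0, 0.0, -4.61]}
{'x': np.float64(22.1), 'y': np.float64(-26.2), 'z': np.float64(0.2), 'r': [-0.0, 0.0, -4.61]}
{'x': np.float64(24.1), 'y': np.float64(-24.4), 'z': np.float64(0.2), 'r': [-0.0, 0.0, -4.61]}
{'x': np.float64(26.0), 'y': np.float64(-22.4), 'z': np.float64(0.2), 'r': [-0.0, 0.0, -4.61]}
{'x': np.float64(27.7), 'y': np.float64(-20.2), 'z': np.float64(0.2), 'r': [-0.0, 0.0, -4.61]}
```

```bash
python3 -m jog '[{"x":-21.5,"y":-27,"rz":-4.6,"grip":0.83},{"x":-19,"y":-28.5,"rz":-4.6,"grip":0.83},{"x":-16.5,"y":-30,"rz":-4.6,"grip":0.83},{"x":-14,"y":-31,"rz":-4.6,"grip":0.83},{"x":-11.5,"y":-32,"rz":-4.6,"grip":0.83},{"x":-9,"y":-33,"rz":-4.6,"grip":0.83},{"x":-6.5,"y":-34,"rz":-4.6,"grip":0.83},{"x":-3.5,"y":-34,"rz":-4.6,"grip":0.83}]' 20
python3 -m jog '[{"x":-1,"y":-34,"rz":-4.6,"grip":0.83},{"x":2,"y":-34,"rz":-4.6,"grip":0.83},{"x":4.5,"y":-34,"rz":-4.6,"grip":0.83},{"x":7.5,"y":-33.5,"rz":-4.6,"grip":0.83},{"x":10,"y":-33,"rz":-4.6,"grip":0.83},{"x":12.5,"y":-32,"rz":-4.6,"grip":0.83},{"x":15,"y":-31,"rz":-4.6,"grip":0.83},{"x":17.5,"y":-29.5,"rz":-4.6,"grip":0.83}]'
python3 -c "
from h import *
plan(-40,0,400,0)"
```

```text
t 0.3 tray xy [-467.9  613.9] z 404.3 push ang vs tray -96.87 tilt z [-1.e-04  8.e-04 -1.e+00] F [-0.2 -0.5  0.4] op 0.999 q [-1.46  0.29  1.58  0.    1.28 -0.15]
{'x': np.float64(-22.6), 'y': np.float64(-25.4), 'z': np.float64(0.2), 'r': [-0.0, 0.0, -4.4]}
{'x': np.float64(-20.6), 'y': np.float64(-27.0), 'z': np.float64(0.2), 'r': [-0.0, 0.0, -4.4]}
{'x': np.float64(-18.5), 'y': np.float64(-28.5), 'z': np.float64(0.2), 'r': [-0.0, 0.0, -4.4]}
{'x': np.float64(-16.3), 'y': np.float64(-29.9), 'z': np.float64(0.2), 'r': [-0.0, 0.0, -4.4]}
{'x': np.float64(-13.9), 'y': np.float64(-31.0), 'z': np.float64(0.2), 'r': [-0.0, 0.0, -4.4]}
{'x': np.float64(-11.5), 'y': np.float64(-32.0), 'z': np.float64(0.2), 'r': [-0.0, 0.0, -4.4]}
{'x': np.float64(-9.0), 'y': np.float64(-32.8), 'z': np.float64(0.2), 'r': [-0.0, 0.0, -4.4]}
{'x': np.float64(-6.4), 'y': np.float64(-33.4), 'z': np.float64(0.2), 'r': [-0.0, 0.0, -4.4]}
{'x': np.float64(-3.9), 'y': np.float64(-33.8), 'z': np.float64(0.2), 'r': [-0.0, 0.0, -4.4]}
{'x': np.float64(-1.3), 'y': np.float64(-34.0), 'z': np.float64(0.2), 'r': [-0.0, 0.0
[... 463 characters left out ...]
0.0, -4.4]}
{'x': np.float64(14.0), 'y': np.float64(-31.0), 'z': np.float64(0.2), 'r': [-0.0, 0.0, -4.4]}
{'x': np.float64(16.3), 'y': np.float64(-29.8), 'z': np.float64(0.2), 'r': [-0.0, 0.0, -4.4]}
{'x': np.float64(18.6), 'y': np.float64(-28.5), 'z': np.float64(0.2), 'r': [-0.0, 0.0, -4.4]}
{'x': np.float64(20.7), 'y': np.float64(-27.0), 'z': np.float64(0.2), 'r': [-0.0, 0.0, -4.4]}
{'x': np.float64(22.7), 'y': np.float64(-25.3), 'z': np.float64(0.2), 'r': [-0.0, 0.0, -4.4]}
{'x': np.float64(24.6), 'y': np.float64(-23.5), 'z': np.float64(0.2), 'r': [-0.0, 0.0, -4.4]}
{'x': np.float64(26.3), 'y': np.float64(-21.5), 'z': np.float64(0.2), 'r': [-0.0, 0.0, -4.4]}$[0]: bad value
$[0]: bad value
```

```bash
python3 -m jog '[{"x":-21.5,"y":-27,"z":0,"rx":0,"ry":0,"rz":-4.6,"grip":0.83},{"x":-19,"y":-28.5,"z":0,"rx":0,"ry":0,"rz":-4.6,"grip":0.83}]' 20; python3 -m jog --help
```

```text
time: 0.47
eef_pos: [0.2144, -0.5972, 0.4042]
tcp_rot: [0.84, -0.543, -0.0, -0.0]
contact_force: [0.3, 0.1, 1.1]
opening: 0.747invalid input: not JSON, or not a number
```

All keys have to be given in each row. I'll continue.

```bash
python3 -m jog '[{"x":-16.5,"y":-30,"z":0,"rx":0,"ry":0,"rz":-4.6,"grip":0.83},{"x":-14,"y":-31,"z":0,"rx":0,"ry":0,"rz":-4.6,"grip":0.83},{"x":-11.5,"y":-32,"z":0,"rx":0,"ry":0,"rz":-4.6,"grip":0.83},{"x":-9,"y":-33,"z":0,"rx":0,"ry":0,"rz":-4.6,"grip":0.83},{"x":-6.5,"y":-34,"z":0,"rx":0,"ry":0,"rz":-4.6,"grip":0.83},{"x":-3.5,"y":-34,"z":0,"rx":0,"ry":0,"rz":-4.6,"grip":0.83},{"x":-1,"y":-34,"z":0,"rx":0,"ry":0,"rz":-4.6,"grip":0.83},{"x":2,"y":-34,"z":0,"rx":0,"ry":0,"rz":-4.6,"grip":0.83}]' 20
python3 -m jog '[{"x":4.5,"y":-34,"z":0,"rx":0,"ry":0,"rz":-4.6,"grip":0.83},{"x":7.5,"y":-33.5,"z":0,"rx":0,"ry":0,"rz":-4.6,"grip":0.83},{"x":10,"y":-33,"z":0,"rx":0,"ry":0,"rz":-4.6,"grip":0.83},{"x":12.5,"y":-32,"z":0,"rx":0,"ry":0,"rz":-4.6,"grip":0.83},{"x":15,"y":-31,"z":0,"rx":0,"ry":0,"rz":-4.6,"grip":0.83},{"x":17.5,"y":-29.5,"z":0,"rx":0,"ry":0,"rz":-4.6,"grip":0.83}]' 20
python3 -c "
from h import *
plan(-40,0,400,0)"
```

```text
time: 1.13
eef_pos: [0.3798, -0.3767, 0.4049]
tcp_rot: [0.968, -0.249, 0.0, 0.0]
contact_force: [1.1, -0.5, 0.5]
opening: 0.166
time: 1.63
eef_pos: [0.503, -0.2114, 0.405]
tcp_rot: [1.0, -0.011, 0.0, 0.0]
contact_force: [0.2, -1.0, 0.2]
opening: 0.169
t 1.63 tray xy [-180.9  144.7] z 405.0 push ang vs tray -23.04 tilt z [ 4.e-04 -3.e-04 -1.e+00] F [ 0.2 -1.   0.2] op 0.169 q [-0.58  0.    1.9  -0.    1.25 -0.56]
{'x': np.float64(13.0), 'y': np.float64(-31.1), 'z': np.float64(0.8), 'r': [0.0, -0.0, -3.84]}
{'x': np.float64(15.0), 'y': np.float64(-30.1), 'z': np.float64(0.8), 'r': [0.0, -0.0, -3.84]}
{'x': np.float64(17.0), 'y': np.float64(-29.0), 'z': np.float64(0.8), 'r': [0.0, -0.0, -3.84]}
{'x': np.float64(18.9), 'y': np.float64(-27.8), 'z': np.float64(0.8), 'r': [0.0, -0.0, -3.84]}
{'x': np.float64(20.8), 'y': np.float64(-26.5), 'z': np.float64(0.8), 'r': [0.0, -0.0, -3.84]}
{'x': np.float64(22.5), 'y': np.float64(-25.1), 'z': np.float64(0.8), 'r': [0.0, -0.0, -3.84]}
```

```bash
python3 -m jog '[{"x":13,"y":-31,"z":1,"rx":0,"ry":0,"rz":-3.8,"grip":0.83},{"x":15,"y":-30,"z":1,"rx":0,"ry":0,"rz":-3.8,"grip":0.83},{"x":17,"y":-29,"z":1,"rx":0,"ry":0,"rz":-3.8,"grip":0.83},{"x":19,"y":-28,"z":1,"rx":0,"ry":0,"rz":-3.9,"grip":0.83},{"x":21,"y":-26.5,"z":1,"rx":0,"ry":0,"rz":-3.9,"grip":0.83},{"x":22.5,"y":-25,"z":1,"rx":0,"ry":0,"rz":-3.9,"grip":0.83},{"x":0,"y":0,"z":0,"rx":0,"ry":0,"rz":0,"grip":0.83}]' 20
python3 -c "
from h import *
c=snap('wrist','w1.png');status()
import pickle; pickle.dump(c,open('w1.pkl','wb'))"
```

```text
time: 2.22
eef_pos: [0.5865, -0.0243, 0.3986]
tcp_rot: [0.982, 0.191, 0.001, -0.001]
contact_force: [-0.6, -0.7, 0.2]
opening: 0.168
t 2.27 tray xy [-39.9  -1.1] z 398.5 push ang vs tray 0.09 tilt z [-2.e-04  3.e-04 -1.e+00] F [-0.2 -0.7  0.6] op 0.17 q [-0.22  0.1   1.81  0.    1.24 -0.6 ]
```

View pics/w1.png

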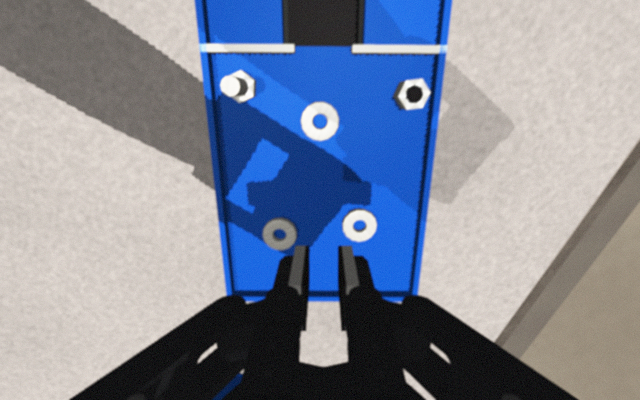

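The wrist view shows the gate wall as a white band at rows 44–52 with the gap between columns 295 and 352. The washers are at about (320,121), (360,226) and (280,234), the bolt at (238,86) and the nut at (412,94). I'll magnify it to refine these.

```bash
python3 - <<'E'
import cv2
f=cv2.imread('pics/w1.png')
g=cv2.resize(f[0:140,190:455],None,fx=3,fy=3,interpolation=cv2.INTER_CUBIC); cv2.imwrite('pics/w1a.png',g)
import pickle; from h import *
c=pickle.load(open('w1.pkl','rb'))
for n,q,z in [('w3',(320,121),.068),('w1',(360,226),.068),('w2',(280,234),.068),('nut',(412,94),.082),('gapL',(295,52.5),.072),('gapR',(352,52.5),.072)]:
    X=at_z(c,*q,z); print(n,X.round(4),w2t(X).round(1))
E
```

```text
w3 [0.5622 0.0275 0.068 ] [18.8  1. ]
w1 [ 0.6399 -0.0552  0.068 ] [-86.8 -40.4]
w2 [ 0.5663 -0.0946  0.068 ] [-96.1  42.6]
nut [0.6268 0.0794 0.082 ] [ 43.  -78.3]
gapL [0.521 0.073 0.072] [76.3 22.4]
gapR [0.5662 0.0913 0.072 ] [ 76.5 -26.4]
```

View pics/w1a.png

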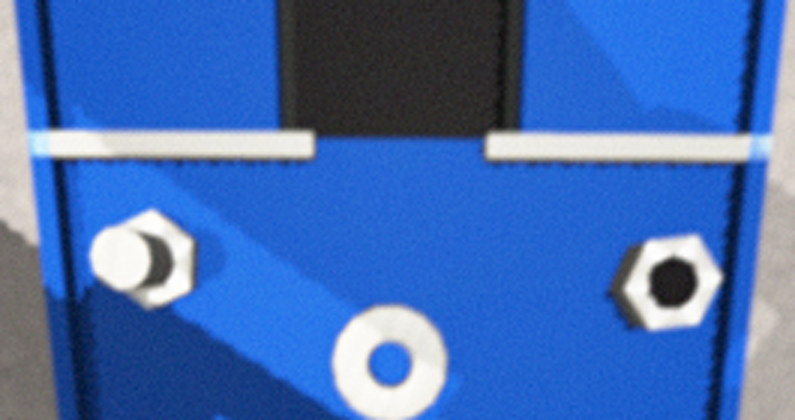

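```bash
sed -i 's/^TRAY=.*/TRAY=np.array([.5715,.0124,1.9515])/' h.py; python3 -c "
from h import *
plan(-32,3,245,0)"
```

```text
t 2.27 tray xy [-41.2   0.9] z 398.5 push ang vs tray 0.09 tilt z [-2.e-04  3.e-04 -1.e+00] F [-0.2 -0.7  0.6] op 0.17 q [-0.22  0.1   1.81  0.    1.24 -0.6 ]
{'x': np.float64(-0.4), 'y': np.float64(-1.8), 'z': np.float64(30.7), 'r': [-0.0, 0.0, 0.02]}
{'x': np.float64(-0.4), 'y': np.float64(-1.8), 'z': np.float64(30.7), 'r': [-0.0, 0.0, 0.02]}
{'x': np.float64(-0.4), 'y': np.float64(-1.8), 'z': np.float64(30.7), 'r': [-0.0, 0.0, 0.02]}
{'x': np.float64(-0.4), 'y': np.float64(-1.8), 'z': np.float64(30.7), 'r': [-0.0, 0.0, 0.02]}
{'x': np.float64(-0.4), 'y': np.float64(-1.8), 'z': np.float64(30.7), 'r': [-0.0, 0.0, 0.02]}
```

```bash
python3 -m jog '[{"x":-0.5,"y":-2,"z":33,"rx":0,"ry":0,"rz":0,"grip":0.83},{"x":-0.5,"y":-2,"z":33,"rx":0,"ry":0,"rz":0,"grip":0.83},{"x":-0.5,"y":-2,"z":33,"rx":0,"ry":0,"rz":0,"grip":0.83},{"x":-0.5,"y":-2,"z":33,"rx":0,"ry":0,"rz":0,"grip":0.83},{"x":0,"y":-1,"z":16,"rx":0,"ry":0,"rz":0,"grip":0.83},{"x":0,"y":0,"z":5,"rx":0,"ry":0,"rz":0,"grip":0.83},{"x":0,"y":0,"z":0,"rx":0,"ry":0,"rz":0,"grip":0.83}]' 20
python3 -c "
from h import *
status()
c=snap('wrist','w2.png')
for op in (7,):
  s,R=status()
  for z in (160,166,173):
    for x in (-7,7): print(z,x,proj(c,s['eef_pos']+R@np.array([x/1000,-.011,z/1000])))
c=snap('scene'); f=c['frame'][140:260,250:410]; cv2.imwrite('pics/s2.png',cv2.resize(f,None,fx=4,fy=4,interpolation=2)[:,:,::-1])
"
```

```text
time: 2.85
eef_pos: [0.5795, -0.0219, 0.2441]
tcp_rot: [0.982, 0.187, -0.002, -0.001]
contact_force: [-0.1, 0.4, 0.4]
opening: 0.17
t 2.85 tray xy [-34.8   5.3] z 244.1 push ang vs tray -0.24 tilt z [-3.5e-03  5.0e-04 -1.0e+00] F [-0.1  0.4  0.4] op 0.17 q [-0.21  0.27  1.92 -0.    0.96 -0.59]
t 2.9 tray xy [-35.1   4.5] z 246.0 push ang vs tray -0.23 tilt z [ 1.e-04 -2.e-04 -1.e+00] F [1.  0.2 0.2] op 0.169 q [-0.21  0.26  1.92 -0.    0.96 -0.59]
160 -7 (np.float64(312.2377539761345), np.float64(259.6952435056871))
160 7 (np.float64(343.10409121165407), np.float64(259.710182392744))
166 -7 (np.float64(312.6865208563292), np.float64(253.26986831189942))
166 7 (np.float64(342.3722739783513), np.float64(253.2829614598474))
173 -7 (np.float64(313.1686161547655), np.float64(246.3679109535076))
173 7 (np.float64(341.58610580989847), np.float64(246.37912610855687))
```

View pics/w2.png

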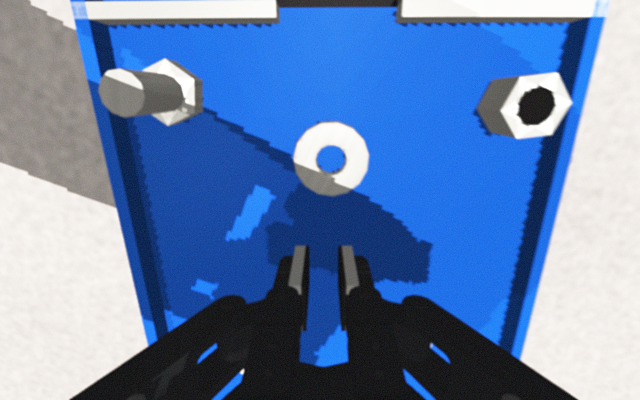

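View pics/s2.png

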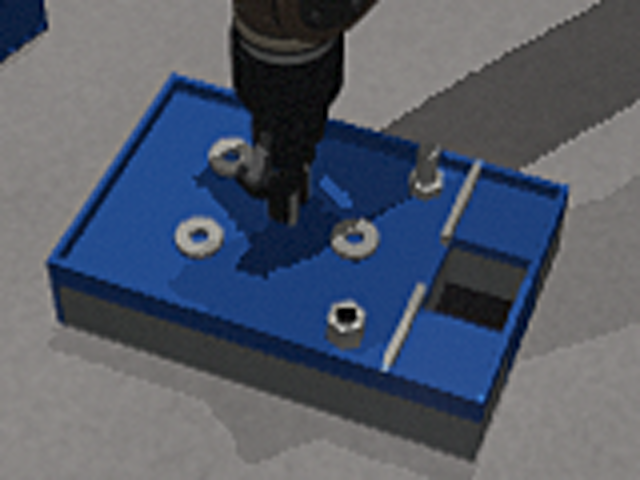

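```bash
python3 - <<'E'
from h import *
c=read_camera('wrist'); 
for n,q,z in [('w3',(331,159),.068),('gapL',(278,22),.072),('gapR',(398,22),.072)]:
    X=at_z(c,*q,z); print(n,X.round(4),w2t(X).round(1))
for i in range(3): read_camera('top'); status()
E
```

```text
w3 [0.5649 0.0277 0.068 ] [16.6  0.5]
gapL [0.5235 0.0726 0.072 ] [73.8 22.2]
gapR [0.5686 0.0905 0.072 ] [ 73.6 -26.4]
t 3.05 tray xy [-35.3   3.7] z 248.1 push ang vs tray -0.2 tilt z [ 0.0042 -0.001  -1.    ] F [0.1 1.3 0.4] op 0.167 q [-0.21  0.26  1.92 -0.    0.96 -0.59]
t 3.1 tray xy [-35.1   3.7] z 248.0 push ang vs tray -0.19 tilt z [ 4.e-03 -9.e-04 -1.e+00] F [-0.3 -0.1  0.3] op 0.17 q [-0.21  0.26  1.92 -0.    0.96 -0.59]
t 3.15 tray xy [-35.    3.8] z 247.8 push ang vs tray -0.19 tilt z [ 3.6e-03 -8.0e-04 -1.0e+00] F [-0.3 -0.6  0.3] op 0.172 q [-0.21  0.26  1.92 -0.    0.96 -0.59]
```

```bash
python3 - <<'E'
from h import *
c=snap('wrist'); 
cv2.imwrite('pics/w3.png',cv2.resize(c['frame'][0:300,170:440],None,fx=2,fy=2,interpolation=2)[:,:,::-1]); import pickle; pickle.dump((c,get_state()),open('w3.pkl','wb'))
status()
E
```

```text
t 3.2 tray xy [-34.8   3.9] z 247.4 push ang vs tray -0.17 tilt z [ 2.9e-03 -7.0e-04 -1.0e+00] F [ 0.4 -0.3 -0.6] op 0.171 q [-0.21  0.26  1.92 -0.    0.96 -0.59]
```

View pics/w3.png

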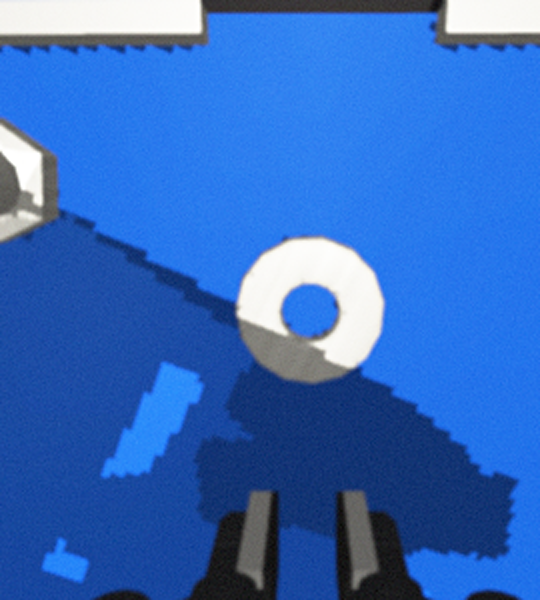

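```bash
cat >> h.py <<'E'
CT=np.array([0,-.082,.032]); RT=np.array([[1,0,0],[0,.948,.32],[0,-.32,.948]])
def trel(c,u,v,z,h):
    o,d=ray({**c,'R':np.eye(3),'t':np.zeros(3)},u,v); d=RT@d
    return ((CT+d*((h-z)-CT[2])/d[2])*1000)[:2].round(1)
E
python3 - <<'E'
from h import *
import pickle
c,s=pickle.load(open('w3.pkl','rb'))
for h in (.245,.2475,.25):
  L,Rr,w=trel(c,272.5,18,.072,h),trel(c,389,18,.072,h),trel(c,325.3,154.7,.068,h)
  wl,wr=trel(c,170+119,154.7,.068,h),trel(c,170+192,154.7,.068,h)
  print(h,L,Rr,(Rr-L)[0],w,(wr-wl)[0])
print(trel(c,308.5,245.5,.247-.173,.247),trel(c,338.5,245.5,.247-.173,.247))
for i in range(4): read_camera('top')
status()
E
```

```text
0.245 [ -20.1 -109.8] [  26.1 -109.8] 46.2 [  1.  -54.3] 33.9
0.2475 [ -20.5 -110.3] [  26.6 -110.3] 47.1 [  1.  -53.8] 34.5
0.25 [ -20.8 -110.8] [  27.  -110.8] 47.8 [  1.  -53.3] 35.0
[-7.3 -9.4] [ 7.6 -9.4]
t 3.4 tray xy [-34.4   4.3] z 246.2 push ang vs tray -0.17 tilt z [ 7.e-04 -2.e-04 -1.e+00] F [ 0.2 -0.6  0.5] op 0.169 q [-0.21  0.26  1.92 -0.    0.96 -0.59]
```

```bash
python3 -m jog '[{"x":0.5,"y":0,"z":3,"rx":0,"ry":0,"rz":0,"grip":0.83},{"x":0.5,"y":0,"z":3,"rx":0,"ry":0,"rz":0,"grip":0.83},{"x":0,"y":0,"z":1.5,"rx":0,"ry":0,"rz":0,"grip":0.83},{"x":0,"y":0,"z":0,"rx":0,"ry":0,"rz":0,"grip":0.83},{"x":0,"y":0,"z":0,"rx":0,"ry":0,"rz":0,"grip":0.83}]' 20
python3 -m jog '[{"x":0,"y":0,"z":1,"rx":0,"ry":0,"rz":0,"grip":0.83},{"x":0,"y":0,"z":0,"rx":0,"ry":0,"rz":0,"grip":0.83}]'; python3 -m jog '[{"x":0,"y":0,"z":1,"rx":0,"ry":0,"rz":0,"grip":0.83},{"x":0,"y":0,"z":0,"rx":0,"ry":0,"rz":0,"grip":0.83},{"x":0,"y":0,"z":0,"rx":0,"ry":0,"rz":0,"grip":0.83}]'
python3 - <<'E'
from h import *
status()
c=snap('wrist'); 
cv2.imwrite('pics/w4.png',cv2.resize(c['frame'][0:300,170:440],None,fx=2,fy=2,interpolation=2)[:,:,::-1])
c=snap('scene'); f=c['frame'][140:260,250:410]; cv2.imwrite('pics/s4.png',cv2.resize(f,None,fx=4,fy=4,interpolation=2)[:,:,::-1])
E
```

```text
time: 3.82
eef_pos: [0.581, -0.0207, 0.2378]
tcp_rot: [0.982, 0.188, -0.0, -0.0]
contact_force: [-0.6, -0.5, 0.6]
opening: 0.172
time: 3.98
eef_pos: [0.5812, -0.0208, 0.2371]
tcp_rot: [0.982, 0.188, -0.0, -0.0]
contact_force: [0.8, 1.0, -0.1]
opening: 0.17
time: 4.23
eef_pos: [0.5811, -0.0208, 0.2362]
tcp_rot: [0.982, 0.188, -0.0, -0.0]
contact_force: [-0.0, -0.5, 0.4]
opening: 0.167
t 4.23 tray xy [-34.4   3.4] z 236.2 push ang vs tray -0.17 tilt z [-0.  0. -1.] F [-0.  -0.5  0.4] op 0.167 q [-0.21  0.28  1.92  0.    0.94 -0.59]
```

View pics/w4.png

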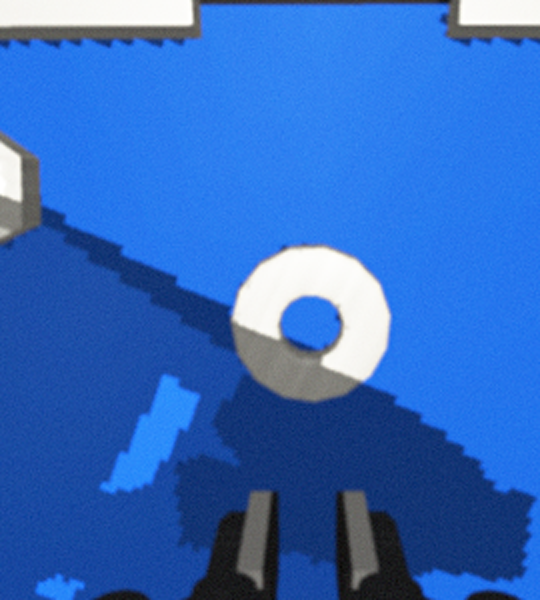

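View pics/s4.png

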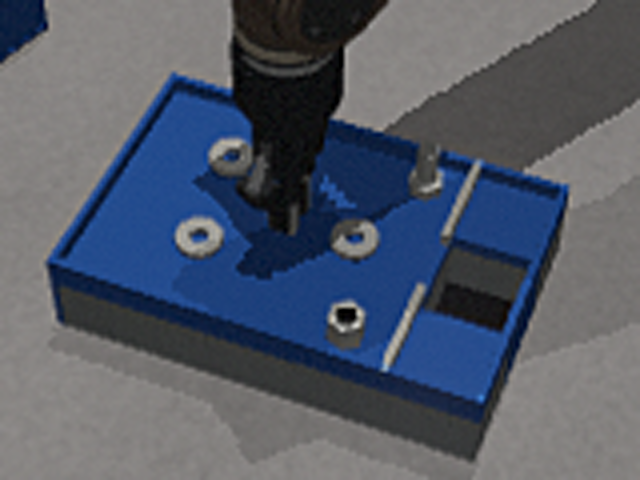

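```bash
python3 -m jog '[{"x":0.5,"y":-5,"z":0.5,"rx":0,"ry":0,"rz":0,"grip":0.83},{"x":0.5,"y":-7,"z":0.5,"rx":0,"ry":0,"rz":0,"grip":0.83},{"x":0,"y":-6,"z":0,"rx":0,"ry":0,"rz":0,"grip":0.83},{"x":0,"y":-6,"z":0,"rx":0,"ry":0,"rz":0,"grip":0.83},{"x":0.3,"y":-6,"z":0,"rx":0,"ry":0,"rz":0,"grip":0.83},{"x":0.3,"y":-6,"z":0,"rx":0,"ry":0,"rz":0,"grip":0.83},{"x":0.3,"y":-6,"z":0,"rx":0,"ry":0,"rz":0,"grip":0.83},{"x":0.3,"y":-6,"z":0,"rx":0,"ry":0,"rz":0,"grip":0.83}]'
python3 - <<'E'
from h import *
status()
c=snap('wrist'); 
cv2.imwrite('pics/w5.png',cv2.resize(c['frame'][0:300,170:440],None,fx=2,fy=2,interpolation=2)[:,:,::-1])
E
```

```text
time: 5.0
eef_pos: [0.5653, 0.0253, 0.2352]
tcp_rot: [0.982, 0.188, 0.0, 0.0]
contact_force: [0.7, -0.3, -2.0]
opening: 0.172
t 5.0 tray xy [14.3  1. ] z 235.2 push ang vs tray -0.16 tilt z [ 0. -0. -1.] F [ 0.7 -0.3 -2. ] op 0.172 q [-0.13  0.25  1.96 -0.    0.93 -0.51]
```

View pics/w5.png

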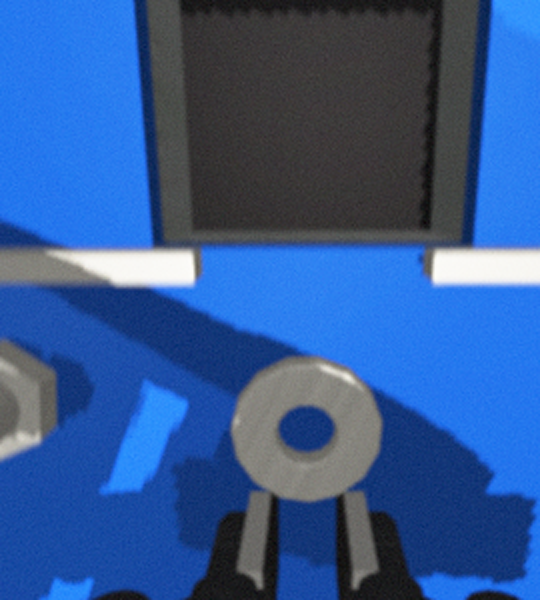

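```bash
python3 -m jog '[{"x":0.3,"y":-6,"z":0,"rx":0,"ry":0,"rz":0,"grip":0.83},{"x":0.3,"y":-6,"z":0,"rx":0,"ry":0,"rz":0,"grip":0.83},{"x":0.3,"y":-6,"z":0,"rx":0,"ry":0,"rz":0,"grip":0.83},{"x":0.3,"y":-6,"z":0,"rx":0,"ry":0,"rz":0,"grip":0.83},{"x":0.3,"y":-6,"z":0,"rx":0,"ry":0,"rz":0,"grip":0.83},{"x":0,"y":-6,"z":0,"rx":0,"ry":0,"rz":0,"grip":0.83},{"x":0,"y":-5,"z":0,"rx":0,"ry":0,"rz":0,"grip":0.83}]'
python3 - <<'E'
from h import *
status()
c=snap('wrist'); 
cv2.imwrite('pics/w6.png',cv2.resize(c['frame'][0:300,170:440],None,fx=2,fy=2,interpolation=2)[:,:,::-1])
E
```

```text
time: 5.63
eef_pos: [0.5515, 0.0639, 0.2353]
tcp_rot: [0.982, 0.188, 0.0, 0.0]
contact_force: [-0.5, -0.1, 0.4]
opening: 0.168
t 5.63 tray xy [55.3 -0.6] z 235.3 push ang vs tray -0.16 tilt z [ 0. -0. -1.] F [-0.5 -0.1  0.4] op 0.168 q [-0.07  0.23  1.99 -0.    0.93 -0.45]
```

View pics/w6.png

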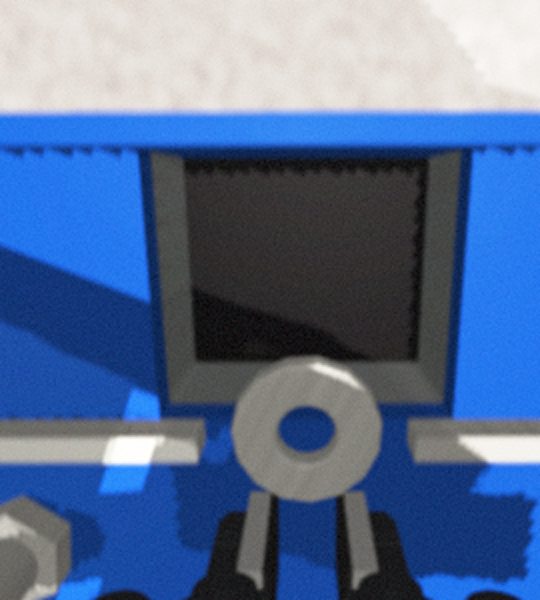

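```bash
python3 -m jog '[{"x":0,"y":-4,"z":0,"rx":0,"ry":0,"rz":0,"grip":0.83},{"x":0,"y":-4,"z":0,"rx":0,"ry":0,"rz":0,"grip":0.83},{"x":0,"y":0,"z":0,"rx":0,"ry":0,"rz":0,"grip":0.83}]'
python3 - <<'E'
from h import *
status()
c=snap('wrist'); 
cv2.imwrite('pics/w7.png',cv2.resize(c['frame'][0:300,170:440],None,fx=2,fy=2,interpolation=2)[:,:,::-1])
E
```

```text
time: 5.93
eef_pos: [0.5485, 0.0713, 0.2351]
tcp_rot: [0.982, 0.188, -0.0, -0.0]
contact_force: [-0.0, -0.0, -0.8]
opening: 0.175
t 5.93 tray xy [63.2 -0.6] z 235.1 push ang vs tray -0.15 tilt z [-5.e-04  3.e-04 -1.e+00] F [-0.  -0.  -0.8] op 0.175 q [-0.05  0.23  1.99  0.    0.93 -0.43]
```

View pics/w7.png

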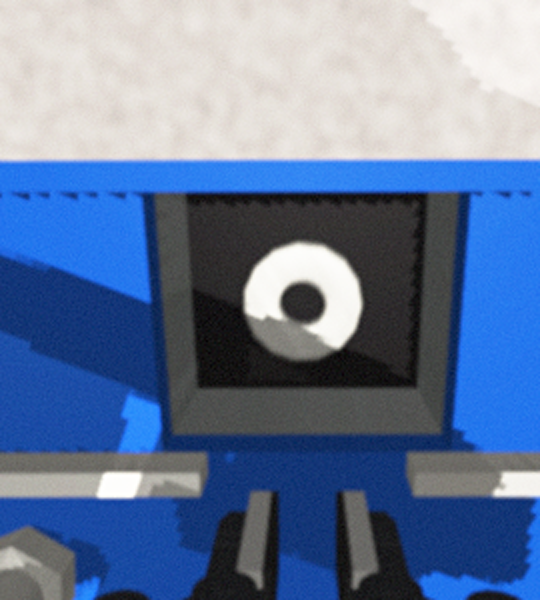

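The first washer is lying flat in the slot (centre (302,300) in the crop). I'll back off, rise, and go behind washer w1.

```bash
python3 -m jog '[{"x":0,"y":8,"z":-2,"rx":0,"ry":0,"rz":0,"grip":0.83},{"x":0,"y":15,"z":-15,"rx":0,"ry":0,"rz":0,"grip":0.83},{"x":0,"y":20,"z":-15,"rx":0,"ry":0,"rz":0,"grip":0.83}]'
python3 - <<'E'
from h import *
plan(-127,-52.5,270,18.5,step=33)
E
```

```text
time: 6.23
eef_pos: [0.5642, 0.0306, 0.2665]
tcp_rot: [0.982, 0.188, -0.001, -0.001]
contact_force: [0.1, -0.4, 0.0]
opening: 0.167
t 6.23 tray xy [19.6 -0. ] z 266.5 push ang vs tray -0.09 tilt z [-2.9e-03  5.0e-04 -1.0e+00] F [ 0.1 -0.4  0. ] op 0.167 q [-0.13  0.2   1.95  0.    0.99 -0.5 ]
{'x': np.float64(10.5), 'y': np.float64(29.3), 'z': np.float64(-0.8), 'r': [-0.02, 0.03, -3.72]}
{'x': np.float64(8.6), 'y': np.float64(29.9), 'z': np.float64(-0.7), 'r': [-0.02, 0.03, -3.72]}
{'x': np.float64(6.7), 'y': np.float64(30.4), 'z': np.float64(-0.7), 'r': [-0.02, 0.03, -3.72]}
{'x': np.float64(4.7), 'y': np.float64(30.8), 'z': np.float64(-0.7), 'r': [-0.02, 0.03, -3.72]}
{'x': np.float64(2.7), 'y': np.float64(31.0), 'z': np.float64(-0.7), 'r': [-0.02, 0.03, -3.72]}
```

```bash
python3 -m jog '[{"x":10.5,"y":28,"z":-1,"rx":0,"ry":0,"rz":-3.7,"grip":0.83},{"x":8.5,"y":30,"z":-1,"rx":0,"ry":0,"rz":-3.7,"grip":0.83},{"x":6.5,"y":30,"z":0,"rx":0,"ry":0,"rz":-3.7,"grip":0.83},{"x":4.5,"y":30,"z":0,"rx":0,"ry":0,"rz":-3.7,"grip":0.83},{"x":3,"y":20,"z":0,"rx":0,"ry":0,"rz":-3.7,"grip":0.83},{"x":0,"y":8,"z":0,"rx":0,"ry":0,"rz":0,"grip":0.83},{"x":0,"y":0,"z":0,"rx":0,"ry":0,"rz":0,"grip":0.83},{"x":0,"y":0,"z":0,"rx":0,"ry":0,"rz":0,"grip":0.83}]'
python3 - <<'E'
from h import *
status()
c=snap('wrist','w8.png'); 
status()
E
```

```text
time: 6.9
eef_pos: [0.6646, -0.0813, 0.2688]
tcp_rot: [0.94, 0.342, -0.0, -0.001]
contact_force: [-0.4, 0.1, 0.2]
opening: 0.169
t 6.9 tray xy [-121.6  -51.6] z 268.8 push ang vs tray 18.21 tilt z [-1.3e-03  7.0e-04 -1.0e+00] F [-0.4  0.1  0.2] op 0.169 q [-0.27  0.41  1.68  0.    1.05 -0.97]
t 6.95 tray xy [-120.9  -51.6] z 268.7 push ang vs tray 18.28 tilt z [-1.6e-03  7.0e-04 -1.0e+00] F [ 0.4 -0.4  0.8] op 0.17 q [-0.27  0.41  1.68  0.    1.05 -0.97]
```

View pics/w8.png

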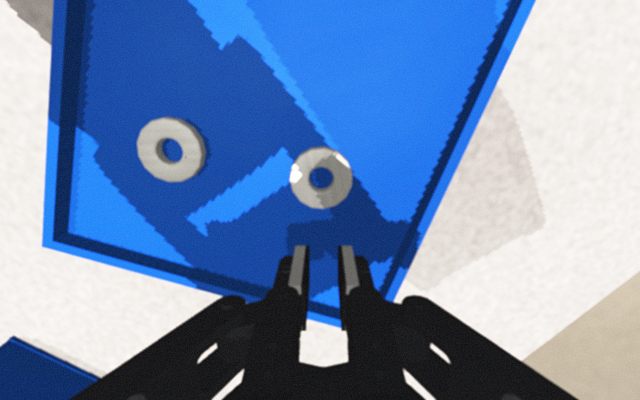

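```bash
python3 - <<'E'
from h import *
c=read_camera('wrist'); status()
print(trel(c,321,177,.068,.268),trel(c,170.5,149.5,.068,.268))
X=at_z(c,321,177,.068);print(w2t(X)); X=at_z(c,170.5,149.5,.068);print(w2t(X))
E
```

```text
t 7.0 tray xy [-120.5  -51.6] z 268.8 push ang vs tray 18.33 tilt z [-1.4e-03  6.0e-04 -1.0e+00] F [ 0.3  0.  -1.1] op 0.171 q [-0.27  0.41  1.68  0.    1.05 -0.97]
[ -1.2 -37.5] [-81.9 -52.7]
[-85.24289719 -37.69907712]
[-96.09953369  44.18356961]
```

```bash
python3 -m jog '[{"x":-0.5,"y":4,"z":6,"rx":0,"ry":0,"rz":0,"grip":0.83},{"x":-0.5,"y":0,"z":10,"rx":0,"ry":0,"rz":0,"grip":0.83},{"x":0,"y":0,"z":9,"rx":0,"ry":0,"rz":0,"grip":0.83},{"x":0,"y":0,"z":5,"rx":0,"ry":0,"rz":0,"grip":0.83},{"x":0,"y":0,"z":2.5,"rx":0,"ry":0,"rz":0,"grip":0.83},{"x":0,"y":0,"z":0,"rx":0,"ry":0,"rz":0,"grip":0.83},{"x":0,"y":0,"z":0,"rx":0,"ry":0,"rz":0,"grip":0.83}]'
python3 - <<'E'
from h import *
status()
c=snap('wrist','w9.png'); 
status()
E
```

```text
time: 7.58
eef_pos: [0.6668, -0.0847, 0.2364]
tcp_rot: [0.939, 0.343, -0.0, -0.0]
contact_force: [1.1, -0.7, 0.5]
opening: 0.17
t 7.58 tray xy [-125.6  -52.4] z 236.4 push ang vs tray 18.34 tilt z [-5.e-04  1.e-04 -1.e+00] F [ 1.1 -0.7  0.5] op 0.17 q [-0.28  0.45  1.69  0.    1.   -0.98]
t 7.63 tray xy [-125.8  -52.5] z 236.9 push ang vs tray 18.33 tilt z [ 4.e-04 -1.e-04 -1.e+00] F [-0.2 -0.3 -0.2] op 0.17 q [-0.28  0.45  1.69  0.    1.   -0.98]
```

View pics/w9.png

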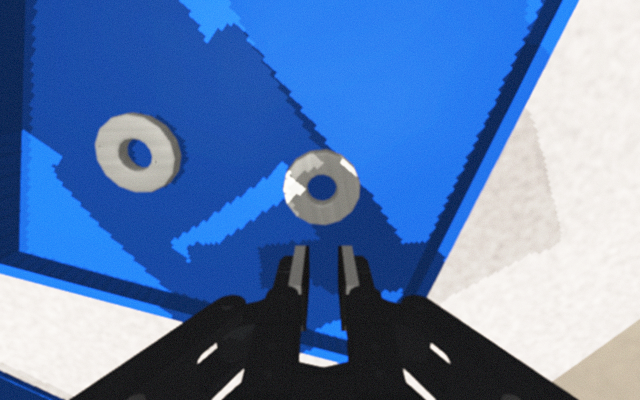

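```bash
python3 -m jog '[{"x":0,"y":-4,"z":0.8,"rx":0,"ry":0,"rz":0,"grip":0.83},{"x":0,"y":-5,"z":0.8,"rx":0,"ry":0,"rz":0,"grip":0.83},{"x":0,"y":-5,"z":0,"rx":0,"ry":0,"rz":0,"grip":0.83},{"x":0,"y":-6,"z":0,"rx":0,"ry":0,"rz":0,"grip":0.83},{"x":0,"y":-7,"z":0,"rx":0,"ry":0,"rz":0,"grip":0.83},{"x":0,"y":-7,"z":0,"rx":0,"ry":0,"rz":0,"grip":0.83},{"x":0,"y":-7,"z":0,"rx":0,"ry":0,"rz":0,"grip":0.83},{"x":0,"y":-7,"z":0,"rx":0,"ry":0,"rz":0,"grip":0.83}]'
python3 - <<'E'
from h import *
status()
c=snap('wrist','w10.png'); 
status()
E
```

```text
time: 8.3
eef_pos: [0.6353, -0.0475, 0.2352]
tcp_rot: [0.939, 0.343, 0.0, 0.0]
contact_force: [0.2, -0.6, -0.7]
opening: 0.171
t 8.3 tray xy [-79.3 -37. ] z 235.2 push ang vs tray 18.34 tilt z [ 2.e-04 -1.e-04 -1.e+00] F [ 0.2 -0.6 -0.7] op 0.171 q [-0.23  0.39  1.78 -0.    0.97 -0.93]
t 8.35 tray xy [-78.2 -36.8] z 235.0 push ang vs tray 18.37 tilt z [-1.4e-03  9.0e-04 -1.0e+00] F [-1.4  0.4 -0.4] op 0.172 q [-0.23  0.39  1.78  0.    0.97 -0.93]
```

View pics/w10.png

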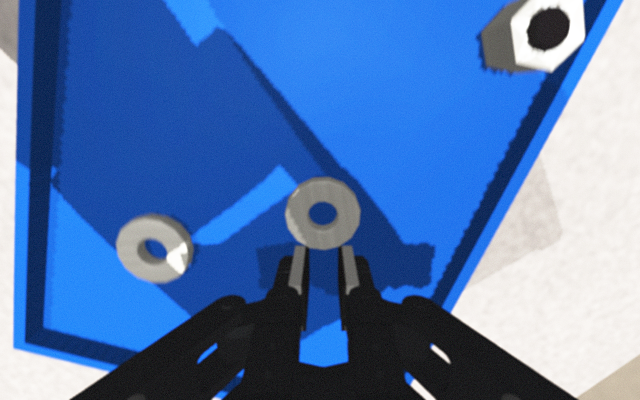

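```bash
python3 -m jog '[{"x":0,"y":-7,"z":0,"rx":0,"ry":0,"rz":0,"grip":0.83},{"x":0,"y":-7,"z":0,"rx":0,"ry":0,"rz":0,"grip":0.83},{"x":0,"y":-7,"z":0,"rx":0,"ry":0,"rz":0,"grip":0.83},{"x":0,"y":-7,"z":0,"rx":0,"ry":0,"rz":0,"grip":0.83},{"x":0,"y":-7,"z":0,"rx":0,"ry":0,"rz":0,"grip":0.83},{"x":0,"y":-7,"z":0,"rx":0,"ry":0,"rz":0,"grip":0.83},{"x":0,"y":-7,"z":0,"rx":0,"ry":0,"rz":0,"grip":0.83},{"x":0,"y":-6,"z":0,"rx":0,"ry":0,"rz":0,"grip":0.83}]'
python3 - <<'E'
from h import *
status()
c=snap('wrist','w11.png'); 
status()
E
```

```text
time: 9.02
eef_pos: [0.5999, -0.0055, 0.2351]
tcp_rot: [0.939, 0.343, -0.0, -0.0]
contact_force: [1.2, -0.2, 0.6]
opening: 0.171
t 9.02 tray xy [-27.2 -19.7] z 235.1 push ang vs tray 18.34 tilt z [-0.  0. -1.] F [ 1.2 -0.2  0.6] op 0.171 q [-0.18  0.32  1.88  0.    0.95 -0.88]
t 9.07 tray xy [-26.3 -19.4] z 234.9 push ang vs tray 18.37 tilt z [-1.4e-03  7.0e-04 -1.0e+00] F [-0.5  0.5 -0.6] op 0.168 q [-0.18  0.32  1.88  0.    0.95 -0.88]
```

View pics/w11.png

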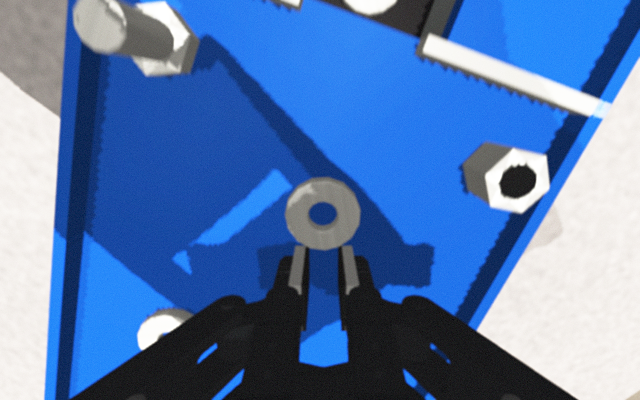

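```bash
python3 -m jog '[{"x":-1,"y":-6,"z":0,"rx":0,"ry":0,"rz":2,"grip":0.83},{"x":-1,"y":-7,"z":0,"rx":0,"ry":0,"rz":2.1,"grip":0.83},{"x":-1,"y":-7,"z":0,"rx":0,"ry":0,"rz":2.1,"grip":0.83},{"x":-1,"y":-7,"z":0,"rx":0,"ry":0,"rz":2.1,"grip":0.83},{"x":-1,"y":-7,"z":0,"rx":0,"ry":0,"rz":2.1,"grip":0.83},{"x":-1,"y":-7,"z":0,"rx":0,"ry":0,"rz":2.1,"grip":0.83},{"x":-1,"y":-6,"z":0,"rx":0,"ry":0,"rz":2.1,"grip":0.83}]'
python3 - <<'E'
from h import *
status()
c=snap('wrist','w12.png'); 
status()
E
```

```text
time: 9.65
eef_pos: [0.5681, 0.0292, 0.2351]
tcp_rot: [0.975, 0.22, -0.0, 0.0]
contact_force: [-0.7, -0.6, 0.5]
opening: 0.167
t 9.65 tray xy [16.9 -3.1] z 235.1 push ang vs tray 3.63 tilt z [-1.e-04 -0.e+00 -1.e+00] F [-0.7 -0.6  0.5] op 0.167 q [-0.13  0.26  1.95 -0.    0.93 -0.57]
t 9.7 tray xy [17.7 -2.8] z 234.9 push ang vs tray 3.59 tilt z [-1.3e-03  6.0e-04 -1.0e+00] F [-1.1  1.9  1. ] op 0.165 q [-0.13  0.26  1.95  0.    0.93 -0.57]
```

View pics/w12.png

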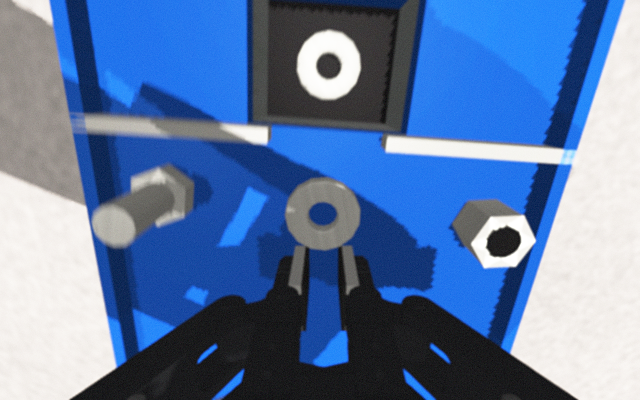

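```bash
python3 -m jog '[{"x":-0.5,"y":-6,"z":0,"rx":0,"ry":0,"rz":1.2,"grip":0.83},{"x":-0.5,"y":-6,"z":0,"rx":0,"ry":0,"rz":1.2,"grip":0.83},{"x":-0.5,"y":-6,"z":0,"rx":0,"ry":0,"rz":1.2,"grip":0.83},{"x":0,"y":-6,"z":0,"rx":0,"ry":0,"rz":0,"grip":0.83},{"x":0,"y":-6,"z":0,"rx":0,"ry":0,"rz":0,"grip":0.83},{"x":0,"y":-6,"z":0,"rx":0,"ry":0,"rz":0,"grip":0.83},{"x":0,"y":-5,"z":0,"rx":0,"ry":0,"rz":0,"grip":0.83},{"x":0,"y":-4,"z":0,"rx":0,"ry":0,"rz":0,"grip":0.83}]'
python3 - <<'E'
from h import *
status()
c=snap('wrist','w13.png'); 
status()
E
```

```text
time: 10.37
eef_pos: [0.5494, 0.0702, 0.2352]
tcp_rot: [0.982, 0.191, 0.0, 0.0]
contact_force: [0.4, 0.1, 0.1]
opening: 0.169
t 10.37 tray xy [61.9 -1. ] z 235.2 push ang vs tray 0.17 tilt z [ 2.e-04 -1.e-04 -1.e+00] F [0.4 0.1 0.1] op 0.169 q [-0.06  0.23  1.99 -0.    0.93 -0.44]
t 10.42 tray xy [62.4 -0.9] z 235.1 push ang vs tray 0.18 tilt z [-4.e-04  5.e-04 -1.e+00] F [-0.6  0.8  0.6] op 0.17 q [-0.06  0.23  1.99  0.    0.93 -0.44]
```

View pics/w13.png

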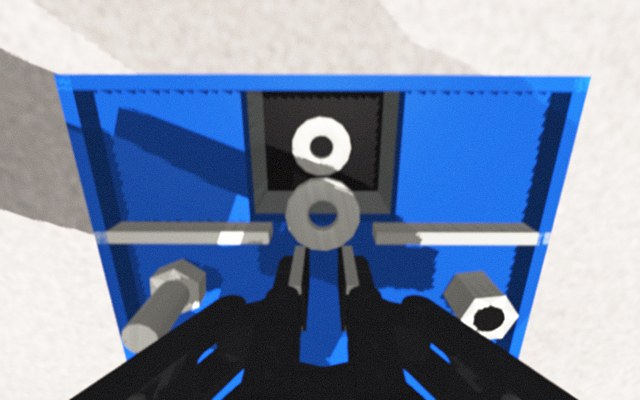

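```bash
python3 -m jog '[{"x":0,"y":-2,"z":0,"rx":0,"ry":0,"rz":0,"grip":0.83},{"x":0,"y":-1,"z":0,"rx":0,"ry":0,"rz":0,"grip":0.83},{"x":0,"y":0,"z":0,"rx":0,"ry":0,"rz":0,"grip":0.83},{"x":0,"y":0,"z":0,"rx":0,"ry":0,"rz":0,"grip":0.83}]'
python3 - <<'E'
from h import *
status()
c=snap('wrist','w14.png'); 
status()
E
```

```text
time: 10.75
eef_pos: [0.5485, 0.0724, 0.2351]
tcp_rot: [0.982, 0.19, -0.0, -0.0]
contact_force: [-0.8, 0.4, 0.7]
opening: 0.171
t 10.75 tray xy [64.3 -0.9] z 235.1 push ang vs tray 0.13 tilt z [-1.e-04 -0.e+00 -1.e+00] F [-0.8  0.4  0.7] op 0.171 q [-0.05  0.23  1.99 -0.    0.92 -0.44]
t 10.8 tray xy [64.2 -0.9] z 235.1 push ang vs tray 0.12 tilt z [-0.  0. -1.] F [0.5 0.2 0.7] op 0.17 q [-0.05  0.23  1.99  0.    0.92 -0.44]
```

View pics/w14.png

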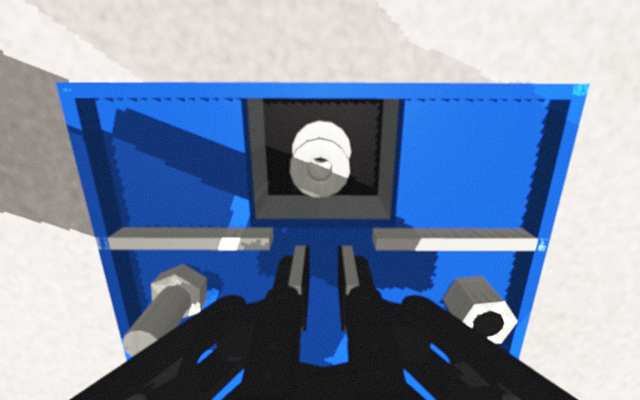

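Two washers are in the slot, stacked around (320,158). Now the third washer, at about tray (-97, 44).

```bash
python3 -m jog '[{"x":0,"y":8,"z":-2,"rx":0,"ry":0,"rz":0,"grip":0.83},{"x":0,"y":15,"z":-15,"rx":0,"ry":0,"rz":0,"grip":0.83},{"x":0,"y":20,"z":-15,"rx":0,"ry":0,"rz":0,"grip":0.83}]'
python3 - <<'E'
from h import *
plan(-135,60,270,-22,step=33)
E
```

```text
time: 11.05
eef_pos: [0.564, 0.0325, 0.2664]
tcp_rot: [0.982, 0.191, -0.001, -0.001]
contact_force: [1.2, 0.3, -0.5]
opening: 0.169
t 11.05 tray xy [21.4 -0.5] z 266.4 push ang vs tray 0.22 tilt z [-3.1e-03  5.0e-04 -1.0e+00] F [ 1.2  0.3 -0.5] op 0.169 q [-0.12  0.2   1.95  0.    0.99 -0.51]
{'x': np.float64(-10.2), 'y': np.float64(26.0), 'z': np.float64(-0.6), 'r': [-0.01, 0.03, 3.7]}
{'x': np.float64(-8.5), 'y': np.float64(26.6), 'z': np.float64(-0.6), 'r': [-0.01, 0.03, 3.7]}
{'x': np.float64(-6.7), 'y': np.float64(27.1), 'z': np.float64(-0.6), 'r': [-0.01, 0.03, 3.7]}
{'x': np.float64(-5.0), 'y': np.float64(27.5), 'z': np.float64(-0.6), 'r': [-0.01, 0.03, 3.7]}
{'x': np.float64(-3.2), 'y': np.float64(27.8), 'z': np.float64(-0.6), 'r': [-0.01, 0.03, 3.7]}
{'x': np.float64(-1.4), 'y': np.float64(27.9), 'z': np.float64(-0.6), 'r': [-0.01, 0.03, 3.7]}
```

```bash
python3 -m jog '[{"x":-10,"y":25,"z":-1,"rx":0,"ry":0,"rz":3.7,"grip":0.83},{"x":-8.5,"y":26.5,"z":-1,"rx":0,"ry":0,"rz":3.7,"grip":0.83},{"x":-6.5,"y":27,"z":0,"rx":0,"ry":0,"rz":3.7,"grip":0.83},{"x":-5,"y":27.5,"z":0,"rx":0,"ry":0,"rz":3.7,"grip":0.83},{"x":-3,"y":26,"z":0,"rx":0,"ry":0,"rz":3.7,"grip":0.83},{"x":-1.5,"y":20,"z":0,"rx":0,"ry":0,"rz":3.7,"grip":0.83},{"x":0,"y":8,"z":0,"rx":0,"ry":0,"rz":0,"grip":0.83},{"x":0,"y":0,"z":0,"rx":0,"ry":0,"rz":0,"grip":0.83}]'
python3 - <<'E'
from h import *
read_camera('top'); read_camera('top')
c=snap('wrist','w15.png'); 
status()
E
```

```text
time: 11.72
eef_pos: [0.5655, -0.1342, 0.2694]
tcp_rot: [1.0, -0.003, 0.0, 0.0]
contact_force: [1.1, -0.2, 0.1]
opening: 0.171
t 11.87 tray xy [-131.2   59.1] z 269.0 push ang vs tray -21.99 tilt z [-4.e-04  6.e-04 -1.e+00] F [-0.2  0.6  0.7] op 0.172 q [-0.4   0.23  1.91  0.    1.   -0.4 ]
```

View pics/w15.png

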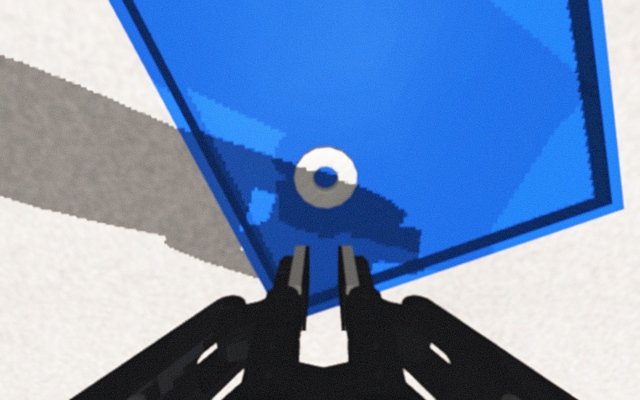

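The third washer is at (326,177), about 1.6 mm right of the tool axis and about 37 mm ahead. I'll descend the same way as before.

```bash
python3 -m jog '[{"x":1,"y":4,"z":6,"rx":0,"ry":0,"rz":0,"grip":0.83},{"x":0.5,"y":0,"z":10,"rx":0,"ry":0,"rz":0,"grip":0.83},{"x":0,"y":0,"z":9,"rx":0,"ry":0,"rz":0,"grip":0.83},{"x":0,"y":0,"z":5,"rx":0,"ry":0,"rz":0,"grip":0.83},{"x":0,"y":0,"z":3,"rx":0,"ry":0,"rz":0,"grip":0.83},{"x":0,"y":0,"z":0,"rx":0,"ry":0,"rz":0,"grip":0.83},{"x":0,"y":0,"z":0,"rx":0,"ry":0,"rz":0,"grip":0.83}]'
python3 - <<'E'
from h import *
read_camera('top')
c=snap('wrist','w16.png'); 
status()
E
```

```text
time: 12.45
eef_pos: [0.567, -0.136, 0.2357]
tcp_rot: [1.0, -0.002, -0.0, -0.0]
contact_force: [-0.4, 0.2, 0.4]
opening: 0.17
t 12.55 tray xy [-136.3   59.2] z 236.5 push ang vs tray -22.06 tilt z [ 6.e-04 -3.e-04 -1.e+00] F [ 0.3  0.5 -0.7] op 0.174 q [-0.41  0.28  1.92 -0.    0.94 -0.41]
```

View pics/w16.png

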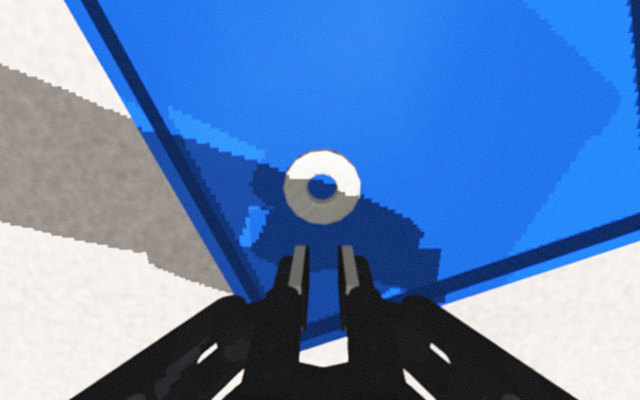

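The washer is centred at (322,187). I'll push straight along -22°.

```bash
python3 -m jog '[{"x":0,"y":-4,"z":0.6,"rx":0,"ry":0,"rz":0,"grip":0.83},{"x":0,"y":-5,"z":0.6,"rx":0,"ry":0,"rz":0,"grip":0.83},{"x":0,"y":-5,"z":0,"rx":0,"ry":0,"rz":0,"grip":0.83},{"x":0,"y":-6,"z":0,"rx":0,"ry":0,"rz":0,"grip":0.83},{"x":0,"y":-7,"z":0,"rx":0,"ry":0,"rz":0,"grip":0.83},{"x":0,"y":-7,"z":0,"rx":0,"ry":0,"rz":0,"grip":0.83},{"x":0,"y":-7,"z":0,"rx":0,"ry":0,"rz":0,"grip":0.83},{"x":0,"y":-7,"z":0,"rx":0,"ry":0,"rz":0,"grip":0.83}]'
python3 - <<'E'
from h import *
c=snap('wrist','w17.png'); 
status()
E
```

```text
time: 13.22
eef_pos: [0.5672, -0.0872, 0.235]
tcp_rot: [1.0, -0.002, 0.0, 0.0]
contact_force: [0.2, -1.4, -0.3]
opening: 0.172
t 13.27 tray xy [-89.9  40.8] z 234.9 push ang vs tray -22.02 tilt z [-3.e-04  9.e-04 -1.e+00] F [-1.2  1.  -0.2] op 0.17 q [-0.33  0.27  1.94  0.    0.93 -0.32]
```

View pics/w17.png

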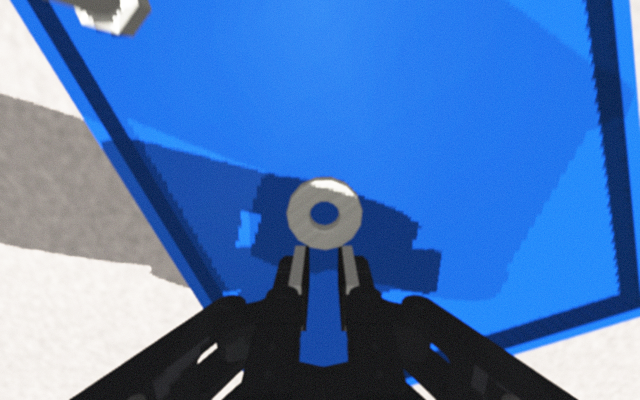

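```bash
python3 -m jog '[{"x":0,"y":-6,"z":0,"rx":0,"ry":0,"rz":0,"grip":0.83},{"x":0,"y":-7,"z":0,"rx":0,"ry":0,"rz":0,"grip":0.83},{"x":0,"y":-7,"z":0,"rx":0,"ry":0,"rz":0,"grip":0.83},{"x":0,"y":-7,"z":0,"rx":0,"ry":0,"rz":0,"grip":0.83},{"x":0,"y":-7,"z":0,"rx":0,"ry":0,"rz":0,"grip":0.83},{"x":0,"y":-7,"z":0,"rx":0,"ry":0,"rz":0,"grip":0.83},{"x":0,"y":-7,"z":0,"rx":0,"ry":0,"rz":0,"grip":0.83},{"x":0,"y":-6,"z":0,"rx":0,"ry":0,"rz":0,"grip":0.83}]'
python3 - <<'E'
from h import *
c=snap('wrist','w18.png'); 
status()
E
```

```text
time: 13.93
eef_pos: [0.5674, -0.0332, 0.2349]
tcp_rot: [1.0, -0.002, -0.0, -0.0]
contact_force: [-0.5, -0.2, -0.5]
opening: 0.173
t 13.98 tray xy [-40.2  20.6] z 234.8 push ang vs tray -22.03 tilt z [-3.e-04  8.e-04 -1.e+00] F [ 0.2 -0.5 -0.4] op 0.167 q [-0.24  0.26  1.95  0.    0.93 -0.23]
```

View pics/w18.png

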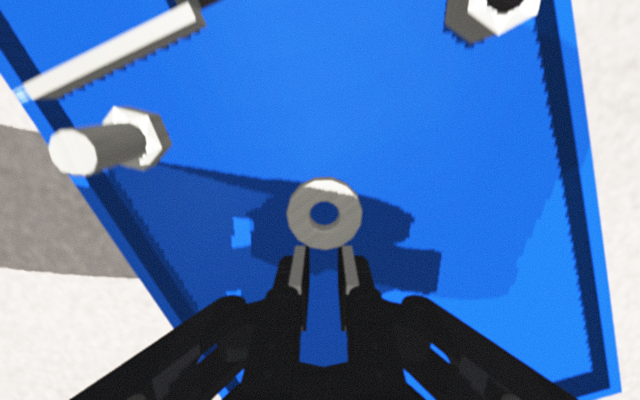

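```bash
python3 -m jog '[{"x":1,"y":-6,"z":0,"rx":0,"ry":0,"rz":-2.2,"grip":0.83},{"x":1.2,"y":-7,"z":0,"rx":0,"ry":0,"rz":-2.5,"grip":0.83},{"x":1.2,"y":-7,"z":0,"rx":0,"ry":0,"rz":-2.5,"grip":0.83},{"x":1.2,"y":-7,"z":0,"rx":0,"ry":0,"rz":-2.5,"grip":0.83},{"x":1.2,"y":-7,"z":0,"rx":0,"ry":0,"rz":-2.5,"grip":0.83},{"x":1.2,"y":-7,"z":0,"rx":0,"ry":0,"rz":-2.5,"grip":0.83},{"x":1.2,"y":-7,"z":0,"rx":0,"ry":0,"rz":-2.5,"grip":0.83}]'
python3 - <<'E'
from h import *
c=snap('wrist','w19.png'); 
status()
E
```

```text
time: 14.57
eef_pos: [0.5696, 0.0148, 0.2349]
tcp_rot: [0.989, 0.148, 0.0, 0.0]
contact_force: [0.7, -0.2, -0.7]
opening: 0.168
t 14.62 tray xy [3.9 0.7] z 234.9 push ang vs tray -4.64 tilt z [-3.e-04  7.e-04 -1.e+00] F [ 0.2 -0.3  0.5] op 0.177 q [-0.15  0.26  1.95  0.    0.93 -0.45]
```

View pics/w19.png

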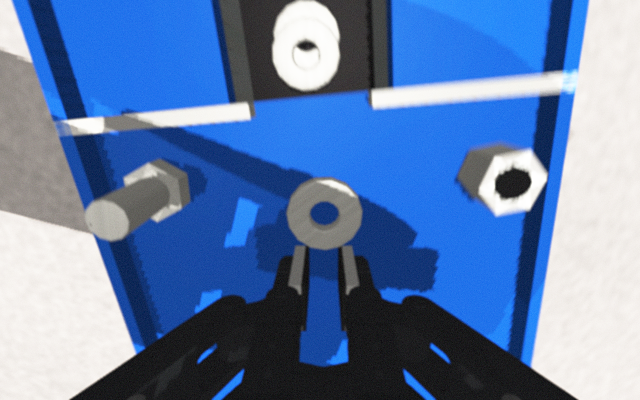

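```bash
python3 -m jog '[{"x":0,"y":-6,"z":0,"rx":0,"ry":0,"rz":-1.6,"grip":0.83},{"x":0.2,"y":-7,"z":0,"rx":0,"ry":0,"rz":-1.5,"grip":0.83},{"x":0.3,"y":-7,"z":0,"rx":0,"ry":0,"rz":-1.5,"grip":0.83},{"x":0,"y":-7,"z":0,"rx":0,"ry":0,"rz":0,"grip":0.83},{"x":0,"y":-7,"z":0,"rx":0,"ry":0,"rz":0,"grip":0.83},{"x":0,"y":-6,"z":0,"rx":0,"ry":0,"rz":0,"grip":0.83},{"x":0,"y":-6,"z":0,"rx":0,"ry":0,"rz":0,"grip":0.83},{"x":0,"y":-5,"z":0,"rx":0,"ry":0,"rz":0,"grip":0.83}]'
python3 - <<'E'
from h import *
c=snap('wrist','w20.png'); 
status()
E
```

```text
time: 15.28
eef_pos: [0.552, 0.063, 0.235]
tcp_rot: [0.982, 0.187, -0.0, 0.0]
contact_force: [-0.3, -0.2, 0.6]
opening: 0.169
t 15.33 tray xy [54.8 -0.6] z 234.8 push ang vs tray -0.24 tilt z [-6.e-04  5.e-04 -1.e+00] F [-0.1  1.2  0.1] op 0.167 q [-0.07  0.23  1.99  0.    0.93 -0.45]
```

View pics/w20.png

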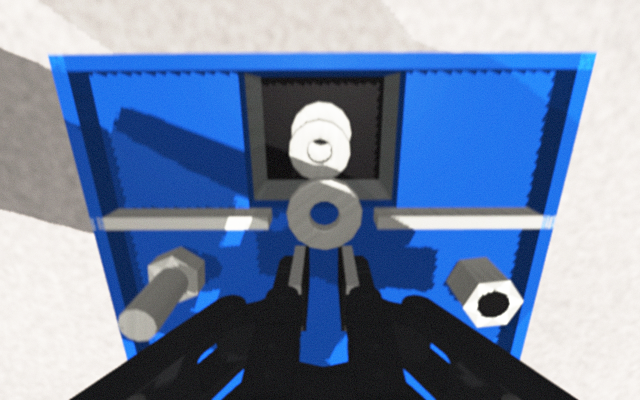

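```bash
python3 -m jog '[{"x":0,"y":-4,"z":0,"rx":0,"ry":0,"rz":0,"grip":0.83},{"x":0,"y":-3,"z":0,"rx":0,"ry":0,"rz":0,"grip":0.83},{"x":0,"y":-2,"z":0,"rx":0,"ry":0,"rz":0,"grip":0.83},{"x":0,"y":0,"z":0,"rx":0,"ry":0,"rz":0,"grip":0.83},{"x":0,"y":0,"z":0,"rx":0,"ry":0,"rz":0,"grip":0.83}]'
python3 - <<'E'
from h import *
c=snap('wrist','w21.png'); 
status()
E
```

```text
time: 15.75
eef_pos: [0.549, 0.0707, 0.2349]
tcp_rot: [0.982, 0.187, -0.0, -0.0]
contact_force: [0.5, -0.2, -0.2]
opening: 0.171
t 15.8 tray xy [62.4 -0.8] z 234.9 push ang vs tray -0.28 tilt z [ 0. -0. -1.] F [-0.4 -0.4  0.6] op 0.173 q [-0.06  0.23  1.99 -0.    0.92 -0.43]
```

View pics/w21.png

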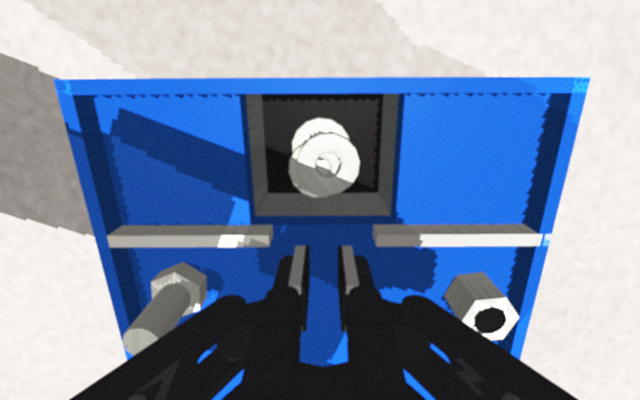

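All three washers are in the slot. I'll retreat, rise, and check with the cameras.

```bash
python3 -m jog '[{"x":0,"y":8,"z":-2,"rx":0,"ry":0,"rz":0,"grip":0.83},{"x":0,"y":10,"z":-15,"rx":0,"ry":0,"rz":0,"grip":0.83},{"x":0,"y":10,"z":-20,"rx":0,"ry":0,"rz":0,"grip":0.83},{"x":0,"y":5,"z":-20,"rx":0,"ry":0,"rz":0,"grip":0.83},{"x":0,"y":0,"z":-10,"rx":0,"ry":0,"rz":0,"grip":0.83},{"x":0,"y":0,"z":0,"rx":0,"ry":0,"rz":0,"grip":0.83},{"x":0,"y":0,"z":0,"rx":0,"ry":0,"rz":0,"grip":0.83},{"x":0,"y":0,"z":0,"rx":0,"ry":0,"rz":0,"grip":0.83}]'
python3 - <<'E'
from h import *
c=snap('wrist'); a=c['frame']
c2=snap('scene'); b=cv2.resize(c2['frame'][130:310,250:470],None,fx=2.22,fy=2.22,interpolation=2)
cv2.imwrite('pics/f1.png',a[:,:,::-1]); cv2.imwrite('pics/f2.png',b[:,:,::-1])
status()
E
```

```text
time: 16.47
eef_pos: [0.5605, 0.0401, 0.3006]
tcp_rot: [0.982, 0.187, -0.001, -0.0]
contact_force: [0.3, 0.1, 0.3]
opening: 0.169
t 16.57 tray xy [30.  -0.1] z 300.2 push ang vs tray -0.25 tilt z [-3.1e-03  4.0e-04 -1.0e+00] F [-0.4  0.2  0.3] op 0.169 q [-0.11  0.15  1.94  0.    1.05 -0.49]
```

View pics/f1.png

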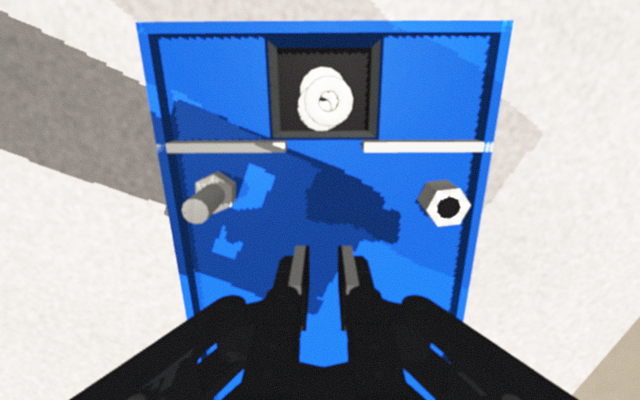

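View pics/f2.png

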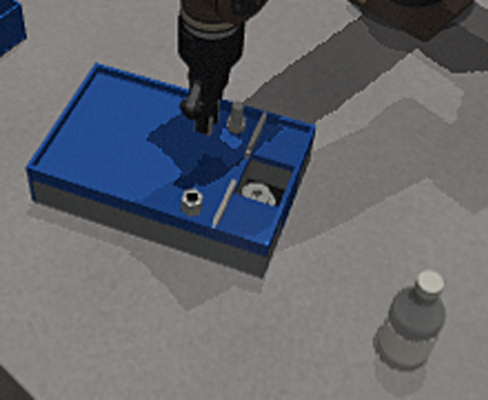

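The pictures show an empty deck, three stacked washers in the slot at about (325,98) in the wrist view, the bolt, nut and bottle upright, and the gripper clear. I'll hand the job in.

```bash
python3 -c "
from plant import sign_off
print(sign_off())"
```

```text
the job is handed in; nothing more can be done
None
```

All three washers are in the slot, and the job is handed in at about 16.6 s of the 61 s allowed. I pushed each one along the deck with two nearly closed fingertips behind it. I checked in the wrist camera that each had dropped into the slot before starting the next.

- **Final pictures:** the deck is empty and the three washers lie stacked in the slot. The bolt, nut and bottle stand upright and look unmoved. The gripper is clear, about 65 mm above its pushing height.
- **Forces:** the readings I took at the stops never exceeded about 2 N, but I did not log the force during the pushes.
- **Not checked:** I did not measure the bystanders' final positions, and only a corner of the bin was in the last picture. The arm stayed clear of the bin throughout.
- **What disagreed:**
  - The top and wrist cameras placed the tray 2–4 mm apart, so I aligned each push in the close wrist view.
  - The arm swayed about 2 mm after quick moves, so I let it settle before the final descents.

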